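Make up a wash kit and a drawing kit from the studio's stock

TASK

Make up two artist's kits from the stock on the desk. The wash kit, in the round tin, gets both paint pots and one ink bottle, packed side by side in a triangle so that all three stand on the tin's floor; the drawing kit, in the wooden pen tray, gets the other ink bottle, standing in the small square compartment, and the jumbo pencil, lying flat along the long compartment. Either ink bottle may go in either kit; never tip a pot or a bottle over, and leave the eraser, the sharpener and the tape roll where they are.

Things in the scene. Friction and masses are not known exactly. Their poses are not given: they have to be found in the camera images.
- pot_a_mid (a point): centre (half-way up) of a paint pot: plain upright cylinder 38 mm in diameter and 58 mm tall, cream body with a full-width flat white ribbed lid (the top 13 mm), standing on the desk; about 90 g. z up; its turn about z means nothing. Grip it in its upper part (e.g. 42 mm above its foot), so that the fingertips stay above the rims of tin and tray
- pot_b_mid (a point): centre (half-way up) of the second paint pot, identical to the first
- ink_a_mid (a point): centre (half-way up) of a round ink bottle: dark body 38 mm in diameter, straight from the foot to 50 mm, then a short shoulder to a narrow black screw cap 25 mm in diameter (from 54 to 70 mm up); 70 mm tall in all, white paper band round the body, standing on the desk; about 100 g. z up; its turn about z means nothing. Grip the body high (e.g. 42 mm above its foot) or the cap
- ink_b_mid (a point): centre (half-way up) of the second ink bottle, identical to the first
- pencil_mid (a point): centre of the jumbo pencil: hexagonal barrel in plain dark grey lacquer, 12 mm across flats, lying flat on the desk on one of its flats (centre 6 mm up, 13.9 mm wide over the corners), 165 mm long including the sharpened cone (pale wood) at the +x end; barrel runs from x = -82 to +60 mm, the cone from +60 to +82 mm; x along the pencil, 20 g
- tin: shallow round open tin of bare metal, fixed to the desk: outside 110 mm in diameter, inside 104 mm, 20 mm high, floor 3 mm thick. Origin at the centre of its underside, z up. Three pots or bottles fit only in a triangle: with their centres about 28 mm from the tin's centre and 120 degrees apart there are about 10 mm between neighbours and 5 mm to the wall
- tray: long pale wooden pen tray, fixed to the desk: 270 mm along its x, 74 mm along its y, 18 mm high; walls, divider and floor 4 mm thick. Origin at the centre of its underside, z up. Divider across it at x = -69 mm: the small square compartment (60 mm along x, 66 mm along y inside) is centred at x = -101 mm, y = 0; the long compartment (198 mm by 66 mm inside) is centred at x = +32 mm, y = 0
- eraser_mid (a point): bystander, to be left where it is: white block eraser in a grey card sleeve, 60 x 24 x 17 mm (x along it), point at its centre, loose on the desk
- sharpener_mid (a point): bystander, to be left where it is: small steel wedge pencil sharpener, 25 x 16 x 12 mm, point at its centre, loose on the desk
- tape_mid (a point): bystander, to be left where it is: roll of tan masking tape lying flat, 80 mm outside diameter, 60 mm inside, 24 mm high, point at its centre, loose on the desk

How it is judged:
At the end, for the whole second after the job is handed in: Both pots and one ink bottle stand in the tin within 37 mm of its axis, the other bottle in the tray's small compartment, all on the floor (5 mm), upright (0.12 rad); the pencil lies flat in the long compartment, centred within 22 mm, along it within 0.35 rad; all released, at rest (horizontal distance between each of pot_a_mid, pot_b_mid and tin below 0.037 m and z of pot_a_mid in the frame of tin between 0.027 and 0.037 m and angle between each of pot_a_mid, pot_b_mid's own z axis and vertical below 0.12 rad and linear speed of each of pot_a, pot_b, pencil below 0.02 m/s and z of pot_b_mid in the frame of tin between 0.027 and 0.037 m and ((horizontal distance between ink_a_mid and tin below 0.037 m and z of ink_a_mid in the frame of tin between 0.033 and 0.043 m and angle between each of ink_a_mid, ink_b_mid's own z axis and vertical below 0.12 rad and linear speed of each of ink_a, ink_b below 0.02 m/s and x of ink_b_mid in the frame of tray between -0.117 and -0.085 m and y of ink_b_mid in the frame of tray between -0.018 and 0.018 m and z of ink_b_mid in the frame of tray between 0.034 and 0.044 m) or (horizontal distance between ink_b_mid and tin below 0.037 m and z of ink_b_mid in the frame of tin between 0.033 and 0.043 m and angle between each of ink_b_mid, ink_a_mid's own z axis and vertical below 0.12 rad and linear speed of each of ink_b, ink_a below 0.02 m/s and x of ink_a_mid in the frame of tray between -0.117 and -0.085 m and y of ink_a_mid in the frame of tray between -0.018 and 0.018 m and z of ink_a_mid in the frame of tray between 0.034 and 0.044 m)) and x of pencil_mid in the frame of tray between 0.01 and 0.054 m and y of pencil_mid in the frame of tray between -0.031 and 0.031 m and z of pencil_mid in the frame of tray between 0.0065 and 0.0145 m and angle between the x axis of pencil_mid and the x axis of tray, either way round below 0.35 rad); the robot touches nothing.
It fails at once if a pot or a bottle tipped over (more than 0.6 rad) (angle between any of pot_a_mid, pot_b_mid, ink_a_mid, ink_b_mid's own z axis and vertical above 0.6 rad).
It fails at once if the eraser, the sharpener or the tape roll pushed more than 25 mm from its place (distance of any of eraser_mid, sharpener_mid, tape_mid from where it was at the start of the episode above 0.025 m).
It also fails if it takes over 122 s, if anything falls off the work surface, if the arm or the gripper's body presses on something with over 40 N, if the wrist force passes 120 N, or if a joint passes its speed limit or range.

ROBOT

A 6-joint arm with a two-finger parallel gripper is mounted at the origin on the work surface. World frame = base frame: x ahead of the robot, y to its left, z up, the work surface at z = 0. Lengths are in m, angles in rad, forces in N, time in s.
With the tool pointing down it reaches from about 0.375 to 0.9 m from the base axis. Payload 3.1 kg.
Tool frame: the origin (TCP) lies midway between the tips of the shut fingers; the grasp point (between the pads) lies 19 mm behind it (grip_depth is the distance from the TCP to the grasp point, in m); y points along the fingers, z is the direction in which the jaws open and shut, and the axes are right-handed (so a half turn about y gives the same grasp; the last joint's range is limited). The gripper opens to 85 mm and grips with 20 to 120 N. Pads are 22 mm wide; open, the fingers measure 114 mm over their backs; the gripper's body (76 mm by 85 mm) begins 54 mm behind the grasp point. The pads swing forward as they close: fully open they stand 13 mm farther back than shut.
Start: joints at [0.956, 0.527, 1.433, -0, 1.181, -0.178], TCP at [0.264, 0.566, 0.231] pointing down, gripper open.
Joint ranges: [-3.08, 3.08], [-0.75, 2.2], [0.22, 2.44], [-1.43, 4.57], [0, 2.65], [-2.85, 2.85]. Speed limits (rad/s): [2.79, 2.79, 3.14, 3.14, 3.14, 3.14].

INTERFACE

Orientations are given as a unit quaternion [x, y, z, w].
In Python, from station import sense, snapshot, camera_model, sign_off, grip_depth gives the robot as it stands.
- The arm moves only by the tool play_rows, never from a script. Its argument "deltas" is a list of rows, each a list of 6 numbers: the shift along the tool's x, y, z in m, then the turn, a rotation vector about the tool's x, y, z in rad. A call has 1 to 12 rows; each row is the pose to reach, as a shift and turn from the pose commanded when the call began, along the tool's axes at that moment; what a row does not reach only later rows make up. A row lasts 1/10 s, in which the tool goes at most 50 mm and 8.59 degrees, less where a joint would pass 70% of its speed; a pose out of reach is approached as far as the arm can. A call with a gripper value outside its range is refused whole. "gripper" is the finger opening in m, from 0 to 0.0854, set as the call begins (left out, the last holds). The fingers move at their own pace and stop on an object; "force" is the grip in N (left out, the last holds). Time passes only in rows, so rows that repeat a pose let the fingers close. It gives the time, the measured TCP pose, the force and the opening at its end, in the units of the state.
- sense(): the state, without advancing time (a new reading comes with each control period).
- snapshot(name): name is "scene" or "top" or "wrist"; returns the picture (400x640x3 uint8, red, green, blue); there is no depth.
- camera_model(name): a dict with "fx", "fy", "cx", "cy" (pixels), "camera_from_world" (4x4, takes a point from world to camera coordinates). Camera axes: x right, y up, looking along -z (the intrinsics and any distortion apply to the point x, -y, -z); pixel columns grow to the right and rows downward; lengths in m; the calibration is good to about 2 mm. A picture is of the moment at which its call begins: read the wrist's pose just before it. camera_model takes no time and is no camera call; for the wrist camera it gives the pose at the moment of the call.
- sign_off(): hands the job in, once; it reports no verdict.
The state is a dict: "t": time; "q": joint angles; "qd": joint speeds; "tau": joint torques, N m; "tcp_pos": TCP position; "tool_rot": TCP orientation; "force": force on the tool from outside, world axes, zero at the start; "ft_torque": the same for the moment, N m; "finger_gap": opening from 0.0 (shut) to 1.0 (fully open).
Only numpy, scipy, OpenCV 4.12 (cv2) and the standard library are available. Lean on these libraries where they do the work, as an engineer would, in place of code of your own. Each camera call takes 0.05 s, during which the arm holds its last target.

## Working session

There is one attempt and no reset: what is moved stays moved. The work goes in short steps, Python scripts to look and compute and a tool call to move; the robot and the scene stay as the last step left them, time stands still between calls to the robot, and variables do not carry over. Pictures are saved under pics/ and viewed, and the job is handed in when it is done.

Besides the shell and the picture viewer there is one more tool, called after "Request:" as name([rows], argument=value, ...), one row to a line, values as JSON. play_rows: Moves the arm, as the interface text tells. Its arguments: {"type":"object","properties":{"deltas":{"type":"array"},"gripper":{"type":"number"},"force":{"type":"number"}},"required":["deltas"]}

```bash
ls; mkdir -p pics; python3 - <<'E'
from station import *
import cv2
s=sense();print(s)
print(grip_depth)
for n in("scene","top"):
    im=snapshot(n);cv2.imwrite(f"pics/{n}0.png",im[:,:,::-1]);print(n,camera_model(n))
E
```

```text
pics
{'t': 0.0, 'q': array([ 9.55466092e-01,  5.28475269e-01,  1.43385934e+00, -1.77466951e-05,
        1.18139175e+00, -1.78499365e-01]), 'qd': array([ 0.00040629, -0.00037049,  0.00082825,  0.0011453 ,  0.00049091,
        0.00053756]), 'tau': array([-6.62989114e-04, -4.42348981e+01, -1.78022879e+01, -1.74162797e-04,
        8.61788169e-03,  4.54064136e-06]), 'tcp_pos': array([0.26399049, 0.56574719, 0.23034168]), 'tool_rot': array([ 0.69100546, -0.15350186,  0.15292931, -0.6896095 ]), 'force': array([ 1.03540094,  0.48465004, -0.47022578]), 'ft_torque': array([ 0.02167358, -0.00434166,  0.00616365]), 'finger_gap': 1.002614614020804}
0.0187
scene {'fx': 369.52986678533966, 'fy': 369.52986678533966, 'cx': 319.7177284525287, 'cy': 201.8161037130969, 'camera_from_world': array([[ 0.33565486,  0.94193658, -0.00955456, -0.17464147],
       [-0.65685411,  0.24131314,  0.7143603 ,  0.32828731],
       [ 0.67518774, -0.23350256,  0.69971285, -1.1692116 ],
       [ 0.        ,  0.        ,  0.        ,  1.        ]])}
top {'fx': 471.1647312371458, 'fy': 471.1647312371458, 'cx': 317.0296878606526, 'cy': 203.89102043850545, 'camera_from_world': array([[ 3.05875284e-03, -9.99791760e-01, -2.01762527e-02,
         2.45416454e-02],
       [ 9.94075772e-01,  8.47933065e-04,  1.08685970e-01,
        -5.79474988e-01],
       [-1.08646230e-01, -2.03891675e-02,  9.93871359e-01,
        -8.90311842e-01],
       [ 0.00000000e+00,  0.00000000e+00,  0.00000000e+00,
         1.00000000e+00]])}
```

View pics/scene0.png

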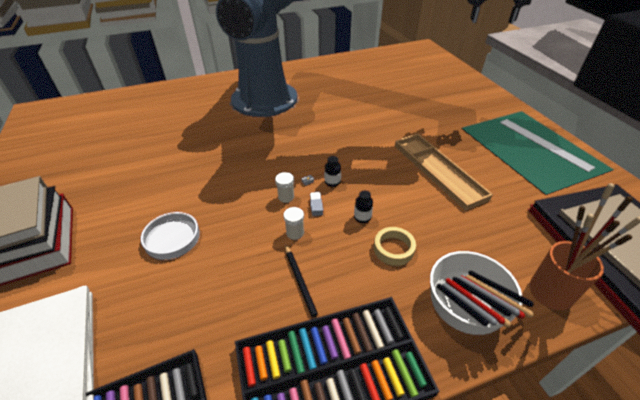

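View pics/top0.png

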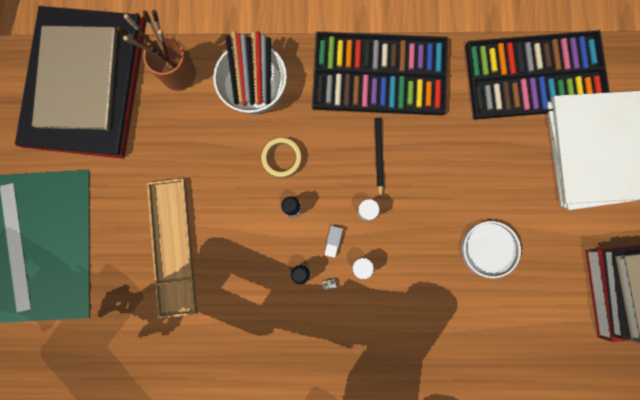

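Top view: pots at about (369,209) and (363,268), ink bottles at (291,206) and (300,274), pencil along column 380 (rows 118–192), tin at (492,248), tray at (172,247). The eraser is at (334,240), the sharpener at (330,283) and the tape at (281,157). Next I measure them with masks.

```bash
cat > h.py <<'E'
import numpy as np, cv2
from station import *
def proj(cm,P):
    T=cm["camera_from_world"];p=T[:3,:3]@np.asarray(P,float)+T[:3,3]
    return np.array([cm["cx"]+cm["fx"]*p[0]/-p[2], cm["cy"]+cm["fy"]*-p[1]/-p[2]])
def ray(cm,uv,z):
    T=cm["camera_from_world"];R=T[:3,:3];o=-R.T@T[:3,3]
    d=R.T@np.array([(uv[0]-cm["cx"])/cm["fx"],-(uv[1]-cm["cy"])/cm["fy"],-1.])
    return o+d*(z-o[2])/d[2]
E
python3 - <<'E'
from h import *
im=cv2.imread("pics/top0.png")
c=im[100:330,130:540]
cv2.imwrite("pics/top0c1.png",cv2.resize(im[110:330,250:450],None,fx=2.7,fy=2.7,interpolation=cv2.INTER_CUBIC))
cv2.imwrite("pics/top0c2.png",cv2.resize(np.hstack([im[170:330,130:210],im[205:295,445:540].copy() if 0 else im[170:330,440:540]]),None,fx=3.5,fy=3.5,interpolation=cv2.INTER_CUBIC))
sc=cv2.imread("pics/scene0.png")
cv2.imwrite("pics/sc0c.png",cv2.resize(sc[150:330,260:420],None,fx=3.3,fy=3.3,interpolation=cv2.INTER_CUBIC))
E
```

```text
(no output)
```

View pics/top0c1.png

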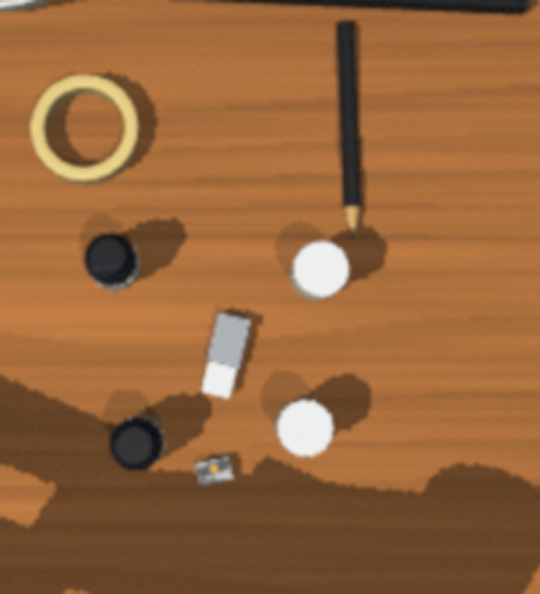

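View pics/top0c2.png

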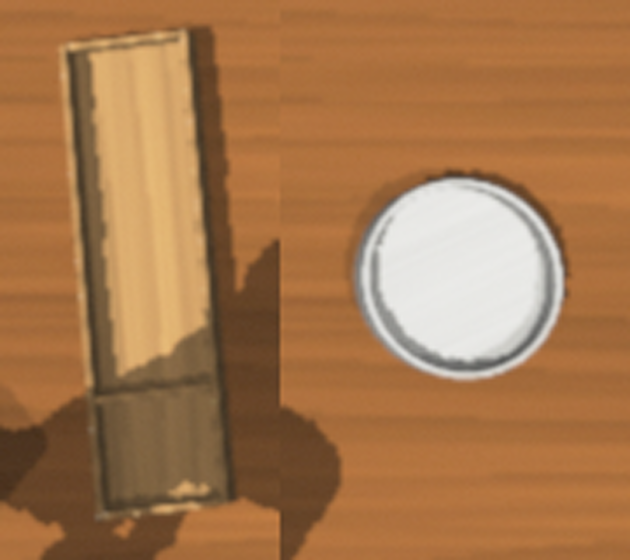

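View pics/sc0c.png

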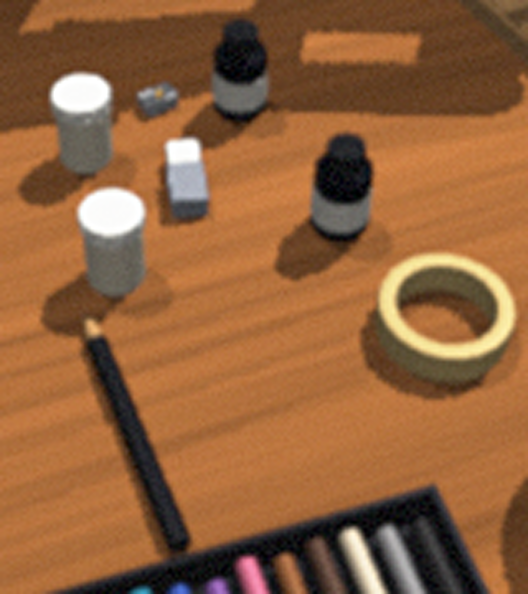

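```bash
python3 - <<'E'
from h import *
np.set_printoptions(precision=4,suppress=True)
im=cv2.imread("pics/top0.png").astype(int); cm=camera_model("top"); sm=camera_model("scene")
sc=cv2.imread("pics/scene0.png").astype(int)
for n,c in(("top",cm),("scene",sm)):
    T=c["camera_from_world"];print(n,-T[:3,:3].T@T[:3,3])
def blobs(m,lo,hi,box):
    m=m.astype(np.uint8).copy();k=np.zeros_like(m);x0,y0,x1,y1=box;k[y0:y1,x0:x1]=1;m*=k
    n,l,s,ce=cv2.connectedComponentsWithStats(m)
    out=[]
    for i in range(1,n):
        if lo<s[i,4]<hi:
            cs,_=cv2.findContours((l==i).astype(np.uint8),0,2);out.append((ce[i],s[i],cv2.minEnclosingCircle(cs[0]),cv2.minAreaRect(cs[0]),cs[0]))
    return out
mn=im.min(2);mx=im.max(2)
white=(mn>195)
for b in blobs(white,150,600,(340,190,400,300)): print("potT",b[0],b[1],b[2],ray(cm,b[0],.058))
for b in blobs(mn>150,150,6000,(440,200,540,300)): print("tin",b[0],b[1],b[2],ray(cm,b[2][0],.020))
for b in blobs(mx<75,150,600,(270,190,320,290)): print("ink",b[0],b[1],b[2],ray(cm,b[0],.055))
for b in blobs(mx<75,100,1000,(360,110,400,200)):
    print("pencil",b[0],b[1],b[3]);pts=b[4][:,0].astype(float)
    vx,vy,x,y=cv2.fitLine(b[4],2,0,.01,.01).ravel();t=(pts-[x,y])@[vx,vy]
    print([ray(cm,np.array([x,y])+tt*np.array([vx,vy]),.006) for tt in (t.min(),t.max())])
for u in ((353-0)/2.7+250,235/2.7+110),: print("tip",ray(cm,u,.006))
# tray corners outer top z=.018, crop coords
for x,y in((62,45),(186,30),(234,498),(100,518)): print("tray",ray(cm,(130+x/3.5,170+y/3.5),.018))
for x,y in((92,392),(214,380)): print("div",ray(cm,(130+x/3.5,170+y/3.5),.018))
m=sc.min(2)
for b in blobs(m>195,60,900,(270,165,310,245)): print("potS",b[0],b[1],ray(sm,b[0],.058))
for b in blobs(m>150,60,9000,(130,200,210,270)): print("tinS",b[0],b[1],b[2])
E
```

```text
top [0.4792 0.0069 0.9483]
scene [ 1.0637 -0.1877  0.5819]
potT [368.4804 209.1895] [359 200  20  20 306] ((368.4289245605469, 209.17298889160156), 9.8436918258667) [ 0.5665 -0.0724  0.058 ]
potT [362.6051 268.1146] [353 259  20  20 314] ((362.521728515625, 268.3043518066406), 10.037847518920898) [ 0.4558 -0.0605  0.058 ]
tin [491.3124 248.0207] [ 463  221   58   57 2369] ((491.5321960449219, 249.4067840576172), 29.09494400024414) [ 0.4919 -0.3142  0.02  ]
ink [290.8404 205.4504] [282 197  19  19 282] ((291.0833435058594, 205.36111450195312), 9.699674606323242) [0.5739 0.0752 0.055 ]
ink [300.0158 273.5584] [290 262  20  22 317] ((300.19232177734375, 272.1153869628906), 11.664162635803223) [0.4452 0.0568 0.055 ]
pencil [378.8729 151.7906] [375 118   9  68 425] ((378.9209289550781, 151.52316284179688), (67.22624969482422, 6.354918956756592), 87.70938873291016)
[array([ 0.7594, -0.0969,  0.006 ]), array([ 0.6204, -0.1025,  0.006 ])]
tip [ 0.5962 -0.1018  0.006 ]
tray [0.6232 0.3667 0.018 ]
tray [0.6319 0.2953 0.018 ]
tray [0.3684 0.2594 0.018 ]
tray [0.357  0.3341 0.018 ]
div [0.4263 0.3414 0.018 ]
div [0.4332 0.2727 0.018 ]
potS [283.9551 177.9231] [276 173  17  11 156] [ 0.4615 -0.0609  0.058 ]
potS [293.1963 213.8178] [284 207  20  14 214] [ 0.5719 -0.0731  0.058 ]
tinS [168.5385 235.3338] [ 141  212   57   42 1441] ((169.0, 232.5), 29.56781768798828)
```

```bash
cat >> h.py <<'E'
from scipy.spatial.transform import Rotation as Rn
def go(p,jaw_deg,s=None):
    """delta to reach TCP p with tool z at heading jaw_deg (mod 180, nearest), y down"""
    s=s or sense();R=Rn.from_quat(s["tool_rot"])
    M=R.as_matrix();best=None
    for k in(0,180):
        a=np.radians(jaw_deg+k);z=np.array([np.cos(a),np.sin(a),0]);y=np.array([0,0,-1.]);x=np.cross(y,z)
        r=(R.inv()*Rn.from_matrix(np.c_[x,y,z])).as_rotvec()
        if best is None or np.linalg.norm(r)<np.linalg.norm(best):best=r
    d=M.T@(np.array(p)-s["tcp_pos"])
    print("t %.2f"%s["t"],"delta",np.round(d,4),np.round(best,4),"rows",np.linalg.norm(d)/.05,np.degrees(np.linalg.norm(best))/8.59)
def st():
    s=sense();M=Rn.from_quat(s["tool_rot"]).as_matrix()
    print("t %.2f"%s["t"],"tcp",np.round(s["tcp_pos"],4),"q",np.round(s["q"],2),"jaw",np.degrees(np.arctan2(M[1,2],M[0,2])).round(1),"ydown",np.round(M[:,1],3),"F",np.round(s["force"],1),"gap",round(s["finger_gap"]*.0854,4))
E
python3 - <<'E'
from h import *
st(); s=sense(); print(Rn.from_quat(s["tool_rot"]).as_matrix().round(3))
go((.560,.075,.20),90)
cm=camera_model("top");
for n,u,z in(("tape",(281,157),.012),("sharp",(330,283.5),.01),("eraser",(334.5,240),.015)): print(n,ray(cm,u,z).round(3))
print(camera_model("wrist"))
E
```

```text
t 0.10 tcp [0.264  0.5658 0.2304] q [ 0.96  0.53  1.43 -0.    1.18 -0.18] jaw 65.0 ydown [-0.001 -0.002 -1.   ] F [ 0.   0.2 -0.5] gap 0.0855
[[ 0.906 -0.001  0.423]
 [-0.423 -0.002  0.906]
 [-0.    -1.    -0.002]]
t 0.10 delta [ 0.4758  0.0309 -0.3194] [ 0.0019 -0.4368 -0.0007] rows 11.478930469073704 2.9132917224731156
tape [0.677 0.099 0.012]
sharp [0.424 0.    0.01 ]
eraser [ 0.51  -0.009  0.015]
{'fx': 334.80655702971626, 'fy': 334.80655702971626, 'cx': 320.04084781829954, 'cy': 199.79277684017438, 'camera_from_world': array([[ 0.42330072,  0.90598731, -0.001867  , -0.62458369],
       [-0.86645243,  0.40422516, -0.29302253,  0.03866211],
       [-0.26472001,  0.12565431,  0.95610371, -0.37971464],
       [ 0.        ,  0.        ,  0.        ,  1.        ]])}
```

```bash
python3 - <<'E'
from h import *
go((.50,.03,.30),90)
E
```

```text
t 0.10 delta [ 0.4405 -0.069  -0.3858] [ 0.0019 -0.4368 -0.0007] rows 11.7916618685838 2.9132917224731156
```

Request:
play_rows([
  [0.03,-0.01,-0.03,0,-0.05,0],
  [0.07,-0.02,-0.06,0,-0.1,0],
  [0.11,-0.035,-0.1,0,-0.15,0],
  [0.145,-0.05,-0.13,0,-0.2,0],
  [0.18,-0.06,-0.16,0,-0.25,0],
  [0.22,-0.07,-0.19,0,-0.3,0],
  [0.26,-0.07,-0.23,0,-0.35,0],
  [0.3,-0.07,-0.26,0,-0.4,0],
  [0.335,-0.07,-0.29,0.002,-0.437,0],
  [0.37,-0.07,-0.32,0.002,-0.437,0],
  [0.4,-0.07,-0.35,0.002,-0.437,0],
  [0.44,-0.07,-0.385,0.002,-0.437,0],
], gripper=0.0854, force=40)

```text
t: 1.3
tcp_pos: [0.4987, 0.0325, 0.301]
tool_rot: [-0.706, 0.0, 0.0, 0.708]
force: [0.8, 0.3, -0.9]
finger_gap: 1.0
```

```bash
python3 - <<'E'
from h import *
import json
st()
c=camera_model("wrist");im=snapshot("wrist");cv2.imwrite("pics/w1.png",im[:,:,::-1])
c["camera_from_world"]=c["camera_from_world"].tolist();json.dump(c,open("w1.json","w"))
st()
E
```

```text
t 1.30 tcp [0.4987 0.0325 0.301 ] q [-0.16  0.27  1.65  0.    1.22 -1.73] jaw 90.0 ydown [-0.001  0.002 -1.   ] F [ 0.8  0.3 -0.9] gap 0.0854
t 1.35 tcp [0.5035 0.025  0.3013] q [-0.17  0.28  1.64 -0.    1.22 -1.73] jaw 89.7 ydown [ 0.005 -0.005 -1.   ] F [ 3.4 -3.1  0.6] gap 0.0855
```

View pics/w1.png

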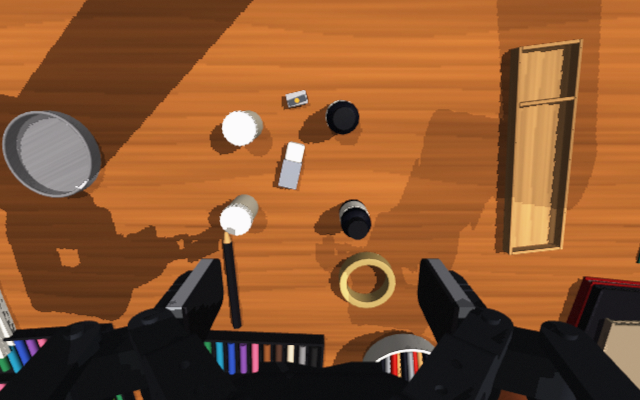

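Wrist view (image up is −x, right is +y): tin at (52,152), pots' lids at (240,128) and (236,219), ink caps at (342,115) and (355,227), and the whole tray at right from (517,46) to (563,250). The arm was still settling, so I retake the picture and measure.

```bash
python3 - <<'E'
from h import *
np.set_printoptions(precision=4,suppress=True)
import json
c=camera_model("wrist");im=snapshot("wrist");cv2.imwrite("pics/w2.png",im[:,:,::-1]);st()
c2=dict(c);c2["camera_from_world"]=c["camera_from_world"].tolist();json.dump(c2,open("w2.json","w"))
T=c["camera_from_world"];print("cam",-T[:3,:3].T@T[:3,3])
im=im.astype(int);mn=im.min(2)
m=(mn>205).astype(np.uint8)
n,l,s,ce=cv2.connectedComponentsWithStats(m)
for i in range(1,n):
    if s[i,4]>300 and 200<ce[i][0]<300 and ce[i][1]<260: print("pot",ce[i],s[i],ray(c,ce[i],.058))
I=im[:,:,::-1].astype(np.uint8)
cv2.imwrite("pics/w2a.png",cv2.resize(I[90:215,0:120],None,fx=4.6,fy=4.6,interpolation=cv2.INTER_CUBIC))
cv2.imwrite("pics/w2b.png",cv2.resize(I[25:270,490:600],None,fx=2.4,fy=2.4,interpolation=cv2.INTER_CUBIC))
cv2.imwrite("pics/w2c.png",cv2.resize(I[80:340,200:400],None,fx=2.3,fy=2.3,interpolation=cv2.INTER_CUBIC))
# predicted from top
for nme,p in(("potA",(.5665,-.0724,.058)),("potB",(.4558,-.0605,.058)),("tinrim",(.4919,-.3142,.02)),("inkA cap",(.5739,.0752,.07)),("inkBcap",(.4452,.0568,.07)),("pen tail",(.7594,-.0969,.006)),("pen tip",(.5962,-.1018,.006)),("tr1",(.6232,.3667,.018)),("tr2",(.6319,.2953,.018)),("tr3",(.3684,.2594,.018)),("tr4",(.357,.3341,.018))): print(nme,proj(c,p))
E
```

```text
t 1.40 tcp [0.5018 0.0287 0.3012] q [-0.17  0.28  1.64 -0.    1.22 -1.73] jaw 89.6 ydown [ 0.003 -0.001 -1.   ] F [-0.1 -0.  -0. ] gap 0.0855
cam [0.429  0.0263 0.4437]
pot [246.4835 122.7291] [230 106  35  34 908] [ 0.4581 -0.0585  0.058 ]
pot [242.9119 215.4503] [228 201  31  29 704] [ 0.5692 -0.0708  0.058 ]
potA [241.4239 213.4123]
potB [244.5963 120.6442]
tinrim [ 53.7307 148.5985]
inkA cap [363.0821 222.2367]
inkBcap [349.9779 110.847 ]
pen tail [242.6658 319.8517]
pen tip [230.5355 220.9678]
tr1 [568.7616 241.3161]
tr2 [515.7969 247.2045]
tr3 [523.1841  39.2534]
tr4 [590.458   27.9029]
```

View pics/w2a.png

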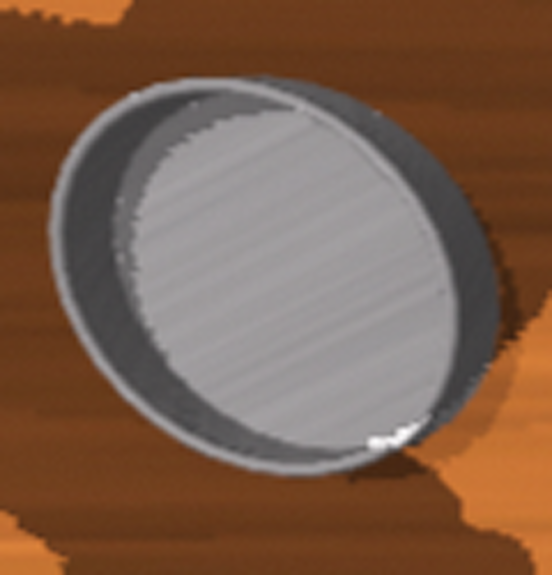

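View pics/w2b.png

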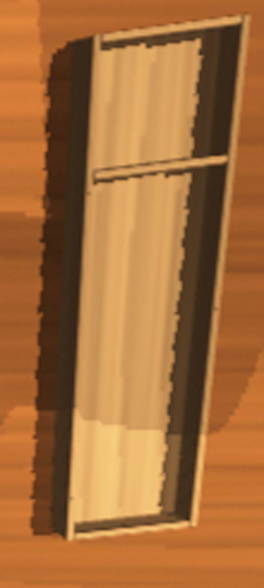

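View pics/w2c.png

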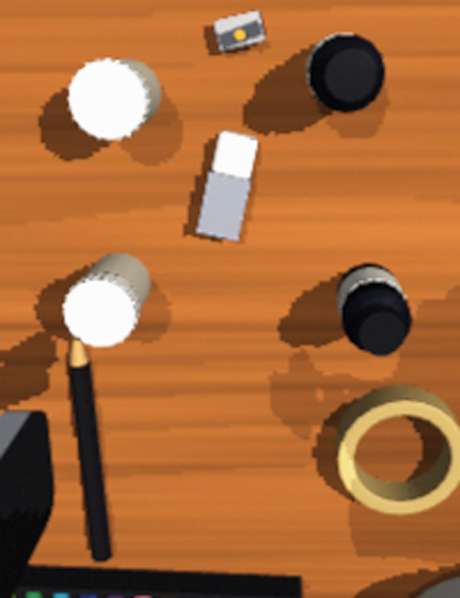

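```bash
python3 - <<'E'
from h import *
import json
np.set_printoptions(precision=4,suppress=True)
c=json.load(open("w2.json"));c["camera_from_world"]=np.array(c["camera_from_world"])
P=np.array([ray(c,(x/4.6,90+y/4.6),.02)[:2] for x,y in((50,225),(85,130),(140,92),(200,77),(300,102),(400,190),(445,255),(460,330),(440,400),(380,450),(290,475),(190,440),(110,360),(70,300))])
A=np.c_[2*P,np.ones(len(P))];s=np.linalg.lstsq(A,(P**2).sum(1),rcond=None)[0];r=np.sqrt(s[2]+s[0]**2+s[1]**2);print("tin",s[:2],r)
K=np.array([ray(c,(490+x/2.4,25+y/2.4),.018)[:2] for x,y in((95,36),(247,16),(196,523),(68,538))]);print(K,K.mean(0));d=K[2]+K[3]-K[0]-K[1];print("yaw",np.arctan2(d[1],d[0]),np.linalg.norm(d)/2)
for n,u,z in(("inkA",(365.7,224.3),.07),("inkB",(351.7,109.6),.07),("tip",(233.9,227.8),.006),("tail",(243.9,322.6),.008)): print(n,ray(c,u,z))
go((.574,.0765,.09),90)
E
```

```text
tin [ 0.4956 -0.3123] 0.0541817686981857
[[0.3692 0.2669]
 [0.3609 0.3378]
 [0.6256 0.3712]
 [0.6349 0.2993]] [0.4977 0.3188]
yaw 0.12343390819324525 0.2672226499720828
inkA [0.5766 0.0784 0.07  ]
inkB [0.4439 0.0586 0.07  ]
tip [ 0.6065 -0.0979  0.006 ]
tail [ 0.7629 -0.0948  0.008 ]
t 1.40 delta [0.0712 0.2113 0.0484] [ 0.0006 -0.0069  0.0029] rows 4.564379088907152 0.05000837243678678
```

Request:
play_rows([
  [0.02,0.04,0.012,0,0,0],
  [0.04,0.08,0.025,0,-0.005,0],
  [0.055,0.12,0.038,0,-0.007,0.003],
  [0.074,0.16,0.048,0,-0.007,0.003],
  [0.074,0.18,0.048,0,-0.007,0.003],
  [0.074,0.2,0.048,0,-0.007,0.003],
  [0.074,0.22,0.048,0,-0.007,0.003],
  [0.074,0.24,0.048,0,-0.007,0.003],
  [0.074,0.26,0.048,0,-0.007,0.003],
  [0.074,0.278,0.048,0,-0.007,0.003],
  [0.074,0.278,0.048,0,-0.007,0.003],
])

```text
t: 2.5
tcp_pos: [0.5706, 0.0834, 0.021]
tool_rot: [-0.706, 0.0, 0.006, 0.708]
force: [-1.1, 0.4, 0.6]
finger_gap: 0.997
```

Request:
play_rows([
  [0,0,0,0,0,0],
  [0,0,0,0,0,0],
  [0,0,0,0,0,0],
  [0,0,0,0,0,0],
  [0,0,0,0,0,0],
  [0,0,0,0,0,0],
  [0,0,0,0,0,0],
  [0,0,0,0,0,0],
], gripper=0.03, force=40)

```text
t: 3.3
tcp_pos: [0.5739, 0.0825, 0.0249]
tool_rot: [-0.707, -0.003, 0.003, 0.708]
force: [-1.1, -0.7, 5.6]
finger_gap: 0.43
```

```bash
python3 - <<'E'
from h import *
st();im=snapshot("wrist");cv2.imwrite("pics/w3.png",im[:,:,::-1])
# place at small compartment, hover
c=np.array([.4964,.3163]);a=.126;t=c-.101*np.array([np.cos(a),np.sin(a)]);print(t)
go((t[0],t[1],.13),90+7.2);go((t[0],t[1],.027),90+7.2)
E
```

```text
t 3.30 tcp [0.5739 0.0825 0.0249] q [-0.05  0.77  1.69  0.    0.69 -1.63] jaw 90.4 ydown [-0.     0.002 -1.   ] F [-1.1 -0.7  5.6] gap 0.0368
[0.39620068 0.30360765]
t 3.35 delta [-0.1761 -0.1048  0.2225] [-1.600e-03 -1.183e-01 -1.000e-04] rows 6.0495036690842925 0.7893240528333573
t 3.35 delta [-0.1761 -0.0018  0.2223] [-1.600e-03 -1.183e-01 -1.000e-04] rows 5.672433294037605 0.7893240528333573
```

View pics/w3.png

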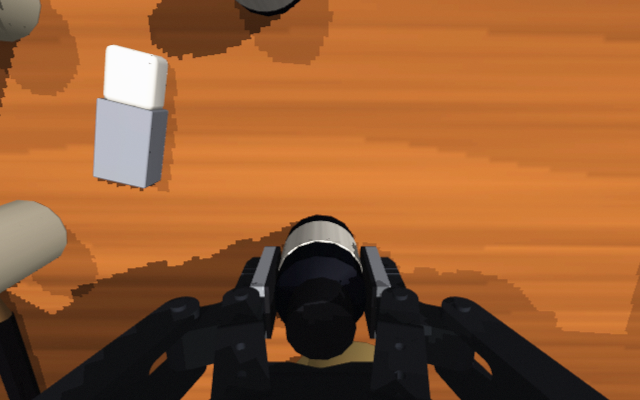

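Bottle gripped (centred at about (320,290) between the pads). Lifting it and carrying it to the tray.

Request:
play_rows([
  [0,-0.02,0,0,0,0],
  [0,-0.045,0,0,0,0],
  [0,-0.075,0,0,0,0],
  [-0.01,-0.1,0.015,0,0,0],
  [-0.035,-0.105,0.045,0,-0.02,0],
  [-0.06,-0.105,0.075,0,-0.04,0],
  [-0.085,-0.105,0.105,0,-0.06,0],
  [-0.11,-0.105,0.135,0,-0.08,0],
  [-0.135,-0.105,0.17,0,-0.1,0],
  [-0.16,-0.105,0.2,0,-0.118,0],
  [-0.176,-0.105,0.222,0,-0.118,0],
  [-0.176,-0.105,0.222,0,-0.118,0],
])

```text
t: 4.55
tcp_pos: [0.3926, 0.3052, 0.1294]
tool_rot: [-0.705, -0.044, 0.047, 0.706]
force: [-0.6, 0.4, -1.9]
finger_gap: 0.43
```

Request:
play_rows([
  [0,0,0,0,0,0],
  [0,0,0,0,0,0],
])

```text
t: 4.75
tcp_pos: [0.3966, 0.3028, 0.1294]
tool_rot: [-0.705, -0.043, 0.045, 0.706]
force: [0.2, -0.6, -1.4]
finger_gap: 0.432
```

```bash
cat >> h.py <<'E'
def sh(cam,name):
    c=camera_model(cam);im=snapshot(cam);cv2.imwrite("pics/%s.png"%name,im[:,:,::-1]);return c,im
E
python3 - <<'E'
from h import *
st();c,im=sh("wrist","w4");sh("scene","s4");go((.3962,.3036,.029),97.2)
a=.126;o=np.array([.4964,.3163])
for x,y in((-.131,.033),(-.131,-.033),(-.071,.033),(-.071,-.033)):
    print(proj(c,(o[0]+x*np.cos(a)-y*np.sin(a),o[1]+x*np.sin(a)+y*np.cos(a),.018)))
E
```

```text
t 4.75 tcp [0.3966 0.3028 0.1294] q [ 0.43  0.52  1.84  0.    0.78 -1.27] jaw 97.1 ydown [-0.002  0.002 -1.   ] F [ 0.2 -0.6 -1.4] gap 0.0369
t 4.85 delta [-0.0002  0.1003  0.0009] [-0.0023 -0.0023 -0.0018] rows 2.0069493717859337 0.02483004604210222
[363.71531897 156.76048476]
[277.36260282 156.95585676]
[361.05447317 229.7723197 ]
[280.23569695 229.98564433]
```

View pics/w4.png

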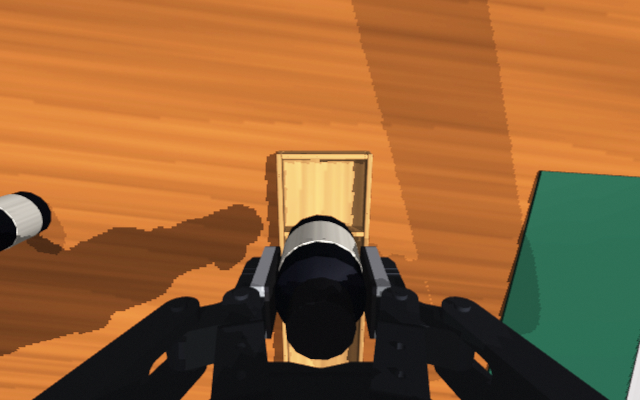

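View pics/s4.png

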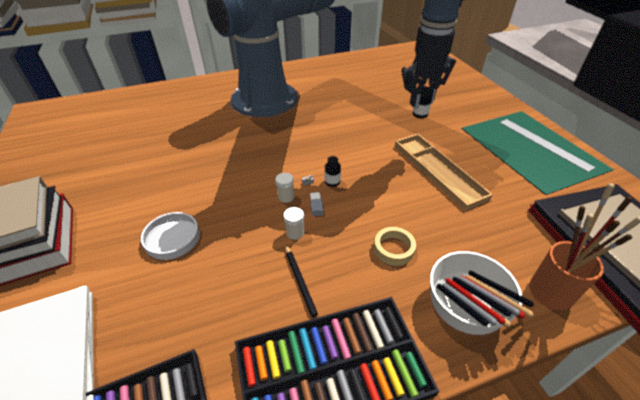

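Wrist view: the small compartment's inner walls lie at columns 283–365 and the near wall at row 158, so the compartment centre is about 3 mm further towards +y than predicted. The bottle is centred at column 320 in the jaws. I'll shift 3 mm and lower it.

Request:
play_rows([
  [0,0.02,0.003,0,0,0],
  [0,0.045,0.004,0,-0.002,0],
  [0,0.065,0.004,0,-0.002,0],
  [0,0.08,0.004,0,-0.002,0],
  [0,0.088,0.004,0,-0.002,0],
  [0,0.093,0.004,0,-0.002,0],
  [0,0.097,0.004,0,-0.002,0],
  [0,0.1,0.004,0,-0.002,0],
  [0,0.1,0.004,0,-0.002,0],
])

```text
t: 5.75
tcp_pos: [0.3951, 0.3075, 0.0295]
tool_rot: [-0.705, -0.044, 0.046, 0.706]
force: [-0.8, -1.1, -0.6]
finger_gap: 0.428
```

```bash
python3 - <<'E'
from h import *
st()
E
```

```text
t 5.75 tcp [0.3951 0.3075 0.0295] q [ 0.44  0.71  1.89  0.01  0.55 -1.27] jaw 97.3 ydown [-0.002  0.002 -1.   ] F [-0.8 -1.1 -0.6] gap 0.0365
```

Request:
play_rows([
  [0,0.001,0,0,0,0],
  [0,0.002,0,0,0,0],
  [0,0.002,0,0,0,0],
])

```text
t: 6.05
tcp_pos: [0.3952, 0.3077, 0.0288]
tool_rot: [-0.705, -0.045, 0.045, 0.707]
force: [-1.1, -0.5, 8.7]
finger_gap: 0.43
```

Contact (+8.7 N), so the bottle is standing. Releasing and rising.

Request:
play_rows([
  [0,0,0,0,0,0],
  [0,0,0,0,0,0],
  [0,0,0,0,0,0],
  [0,0,0,0,0,0],
  [0,-0.01,0,0,0,0],
  [0,-0.03,0,0,0,0],
  [0,-0.06,0,0,0,0],
  [0,-0.1,0,0,0,0],
  [0,-0.13,0,0,0,0],
  [0,-0.13,0,0,0,0],
], gripper=0.0854)

```text
t: 7.05
tcp_pos: [0.3978, 0.3085, 0.1618]
tool_rot: [-0.704, -0.047, 0.043, 0.708]
force: [0.8, -0.8, -1.0]
finger_gap: 1.001
```

```bash
python3 - <<'E'
from h import *
st();c,im=sh("wrist","w5");go((.4445,.0577,.12),90);go((.4445,.0577,.023),90)
t,_=sh("top","t5");T=t
im=cv2.imread("pics/t5.png");cv2.imwrite("pics/t5c.png",cv2.resize(im[170:330,130:400],None,fx=2.9,fy=2.9,interpolation=cv2.INTER_CUBIC))
E
```

```text
t 7.05 tcp [0.3978 0.3085 0.1618] q [ 0.44  0.47  1.81  0.    0.86 -1.27] jaw 97.3 ydown [ 0.006  0.006 -1.   ] F [ 0.8 -0.8 -1. ] gap 0.0855
t 7.10 delta [ 0.0157  0.0389 -0.2544] [-0.0042  0.1274  0.0029] rows 5.156425754089496 0.8504491616919103
t 7.10 delta [ 0.0154  0.1358 -0.2548] [-0.0042  0.1274  0.0029] rows 5.782865677978299 0.8504491616919103
```

View pics/w5.png

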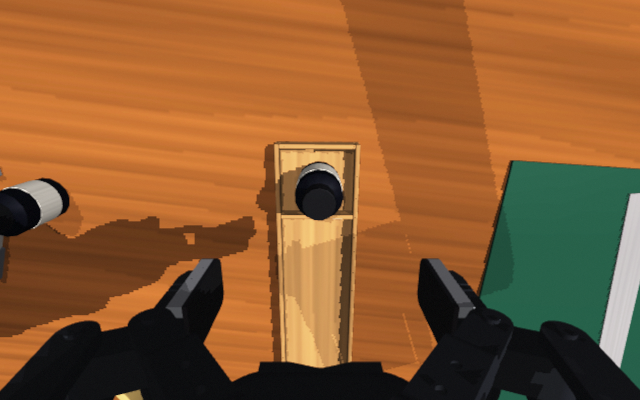

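View pics/t5c.png

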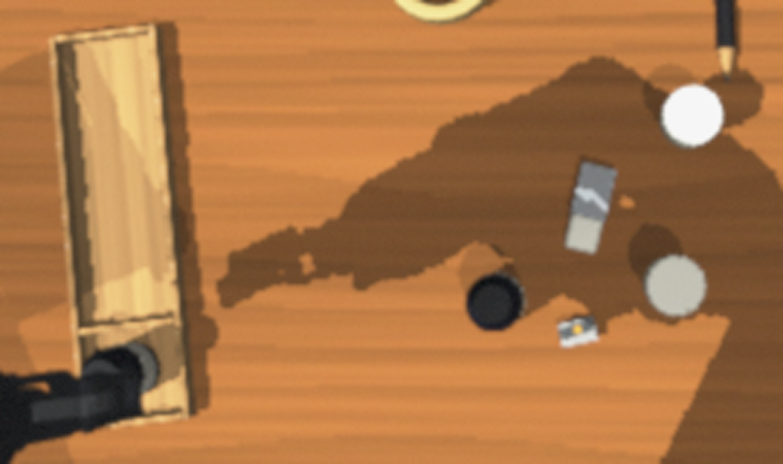

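The bottle stands upright in the small compartment: cap at (319,197), body at (319,180), inside walls 280–355. Next is the other bottle, which goes to the tin.

Request:
play_rows([
  [0.002,0.01,-0.04,0,0.02,0],
  [0.005,0.02,-0.085,0,0.05,0],
  [0.008,0.03,-0.13,0,0.08,0],
  [0.011,0.037,-0.175,-0.002,0.11,0],
  [0.014,0.037,-0.22,-0.004,0.127,0.003],
  [0.015,0.04,-0.255,-0.004,0.127,0.003],
  [0.015,0.05,-0.255,-0.004,0.127,0.003],
  [0.015,0.075,-0.255,-0.004,0.127,0.003],
  [0.015,0.1,-0.255,-0.004,0.127,0.003],
  [0.015,0.12,-0.255,-0.004,0.127,0.003],
  [0.015,0.136,-0.255,-0.004,0.127,0.003],
  [0.015,0.136,-0.255,-0.004,0.127,0.003],
])

```text
t: 8.35
tcp_pos: [0.4393, 0.0575, 0.0181]
tool_rot: [0.708, -0.004, -0.005, -0.707]
force: [-0.8, -0.3, 0.5]
finger_gap: 1.002
```

```bash
python3 - <<'E'
from h import *
st();c,im=sh("wrist","w6")
E
```

```text
t 8.35 tcp [0.4393 0.0575 0.0181] q [-0.12  0.71  2.03 -0.01  0.42 -1.69] jaw 90.0 ydown [-0.013 -0.001 -1.   ] F [-0.8 -0.3  0.5] gap 0.0856
```

View pics/w6.png

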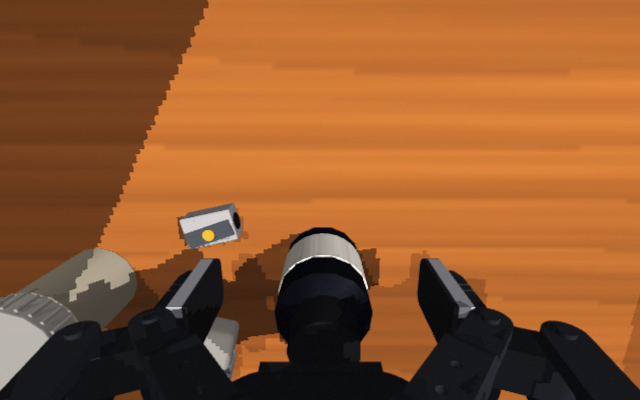

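Request:
play_rows([
  [0,0,0,0,0,0],
  [0,0,0,0,0,0],
])

```text
t: 8.6
tcp_pos: [0.4423, 0.0567, 0.0212]
tool_rot: [0.708, -0.001, -0.002, -0.706]
force: [0.2, -0.2, -0.3]
finger_gap: 1.003
```

```bash
python3 - <<'E'
from h import *
st();go((.445,.0577,.023),90);c,im=sh("wrist","w7")
E
```

```text
t 8.60 tcp [0.4423 0.0567 0.0212] q [-0.12  0.7   2.02 -0.01  0.42 -1.69] jaw 90.0 ydown [-0.005 -0.002 -1.   ] F [ 0.2 -0.2 -0.3] gap 0.0856
t 8.60 delta [ 0.0027 -0.0018  0.001 ] [ 0.0023  0.0007 -0.0046] rows 0.06800809601376176 0.0344123117354964
```

View pics/w7.png

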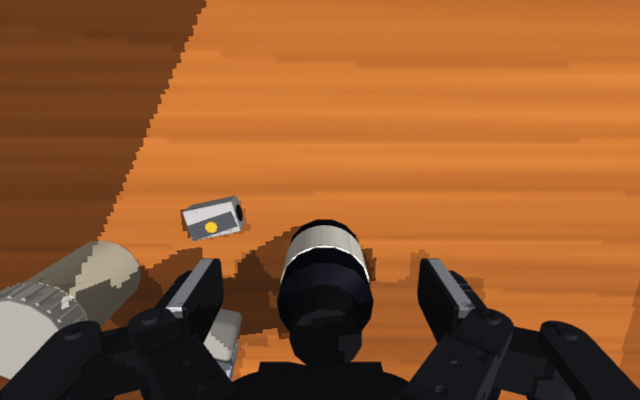

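Request:
play_rows([
  [0.003,-0.002,0.002,0.002,0,-0.004],
  [0.003,-0.002,0.002,0.002,0,-0.004],
  [0.003,-0.002,0.002,0.002,0,-0.004],
  [0.003,-0.002,0.002,0.002,0,-0.004],
  [0.003,-0.002,0.002,0.002,0,-0.004],
  [0.003,-0.002,0.002,0.002,0,-0.004],
  [0.003,-0.002,0.002,0.002,0,-0.004],
  [0.003,-0.002,0.002,0.002,0,-0.004],
], gripper=0.03, force=40)

```text
t: 9.45
tcp_pos: [0.4454, 0.0584, 0.0232]
tool_rot: [0.707, -0.0, -0.0, -0.707]
force: [-0.4, 0.1, 5.0]
finger_gap: 0.427
```

```bash
python3 - <<'E'
from h import *
st();go((.4445,.0577,.14),90)
tin=np.array([.4937,-.3133])
# slot1 at (-14,+24)
go((tin[0]-.014,tin[1]+.024,.14),90)
E
```

```text
t 9.45 tcp [0.4454 0.0584 0.0232] q [-0.12  0.7   2.02 -0.    0.42 -1.69] jaw 90.0 ydown [-0. -0. -1.] F [-0.4  0.1  5. ] gap 0.0365
t 9.45 delta [-0.001  -0.1168 -0.0007] [ 0.0003  0.0001 -0.0003] rows 2.335345289417274 0.0028862124270620693
t 9.45 delta [ 0.0342 -0.1167 -0.3478] [ 0.0003  0.0001 -0.0003] rows 7.3677898943619775 0.0028862124270620693
```

Request:
play_rows([
  [0,-0.02,0,0,0,0],
  [0,-0.05,0,0,0,0],
  [0,-0.08,0,0,0,0],
  [0,-0.11,-0.01,0,0,0],
  [0.003,-0.117,-0.04,0,0,0],
  [0.007,-0.117,-0.08,0,0,0],
  [0.011,-0.117,-0.12,0,0,0],
  [0.015,-0.117,-0.16,0,0,0],
  [0.019,-0.117,-0.2,0,0,0],
  [0.023,-0.117,-0.24,0,0,0],
  [0.027,-0.117,-0.28,0,0,0],
  [0.031,-0.117,-0.315,0,0,0],
])

```text
t: 10.65
tcp_pos: [0.476, -0.2585, 0.1395]
tool_rot: [0.707, -0.001, -0.0, -0.707]
force: [0.2, 0.6, -1.5]
finger_gap: 0.435
```

Request:
play_rows([
  [0.002,0,-0.02,0,0,0],
  [0.003,0,-0.033,0,0,0],
  [0.003,0,-0.033,0,0,0],
  [0.003,0,-0.033,0,0,0],
])

```text
t: 11.05
tcp_pos: [0.4787, -0.2878, 0.1394]
tool_rot: [-0.706, 0.001, 0.001, 0.708]
force: [-1.0, -0.1, -0.7]
finger_gap: 0.429
```

```bash
python3 - <<'E'
from h import *
st();c,im=sh("wrist","w8");sh("scene","s8")
print(proj(c,(.4937,-.3133,.02)))
th=np.linspace(0,2*np.pi,9)[:-1]
for a in th: print(np.round(proj(c,(.4937+.055*np.cos(a),-.3133+.055*np.sin(a),.02)),0))
E
```

```text
t 11.05 tcp [ 0.4787 -0.2878  0.1394] q [-0.74  0.57  1.68 -0.    0.9  -2.31] jaw 90.0 ydown [-0.003  0.002 -1.   ] F [-1.  -0.1 -0.7] gap 0.0366
[288.59681731 209.89384904]
[290. 270.]
[335. 253.]
[355. 210.]
[336. 163.]
[287. 143.]
[238. 163.]
[222. 210.]
[245. 253.]
```

View pics/w8.png

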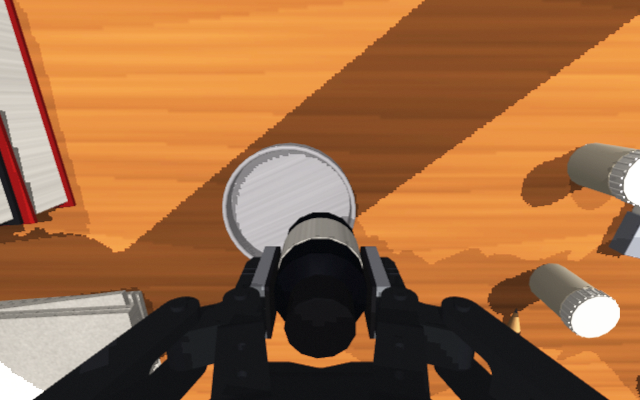

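Rim seen at columns 222–356 with its top at row 143, which matches the prediction within a pixel. Lowering the bottle.

Request:
play_rows([
  [0.001,0.02,-0.001,0,0,0],
  [0.001,0.05,-0.001,0,0,0],
  [0.001,0.075,-0.001,0,0,0],
  [0.001,0.09,-0.001,0,0,0],
  [0.001,0.1,-0.001,0,0,0],
  [0.001,0.107,-0.001,0,0,0],
  [0.001,0.11,-0.001,0,0,0],
  [0.001,0.112,-0.001,0,0,0],
  [0.001,0.114,-0.001,0,0,0],
  [0.001,0.114,-0.001,0,0,0],
])

```text
t: 12.15
tcp_pos: [0.4806, -0.2909, 0.0263]
tool_rot: [0.707, -0.0, -0.0, -0.707]
force: [0.9, -0.7, 0.2]
finger_gap: 0.429
```

Request:
play_rows([
  [0,0.001,0,0,0,0],
  [0,0.0015,0,0,0,0],
  [0,0.0015,0,0,0,0],
])

```text
t: 12.45
tcp_pos: [0.4806, -0.2908, 0.0262]
tool_rot: [0.708, 0.0, -0.0, -0.707]
force: [-1.0, 1.5, 11.3]
finger_gap: 0.428
```

Request:
play_rows([
  [0,0,0,0,0,0],
  [0,0,0,0,0,0],
  [0,0,0,0,0,0],
  [0,0,0,0,0,0],
  [0,-0.01,0,0,0,0],
  [0,-0.03,0,0,0,0],
  [0,-0.06,0,0,0,0],
  [0,-0.1,0,0,0,0],
  [0,-0.12,0,0,0,0],
  [0,-0.12,0,0,0,0],
], gripper=0.0854)

```text
t: 13.45
tcp_pos: [0.4823, -0.2921, 0.1482]
tool_rot: [0.709, 0.002, 0.002, -0.705]
force: [0.7, 0.2, -0.9]
finger_gap: 1.0
```

```bash
python3 - <<'E'
from h import *
st();c,im=sh("wrist","w9");go((.458,-.059,.13),90);go((.458,-.059,.023),90)
print(proj(c,(.4797,-.2893,.073)))
E
```

```text
t 13.45 tcp [ 0.4823 -0.2921  0.1482] q [-0.74  0.55  1.67 -0.    0.91 -2.31] jaw 90.0 ydown [ 0.005 -0.006 -1.   ] F [ 0.7  0.2 -0.9] gap 0.0854
t 13.50 delta [-0.0231  0.0155  0.2323] [0.0031 0.0003 0.0018] rows 4.678376234234035 0.023905583024486986
t 13.50 delta [-0.0233  0.1225  0.2326] [0.0031 0.0003 0.0018] rows 5.278202583908866 0.023905583024486986
[324.38395238 205.44686837]
```

View pics/w9.png

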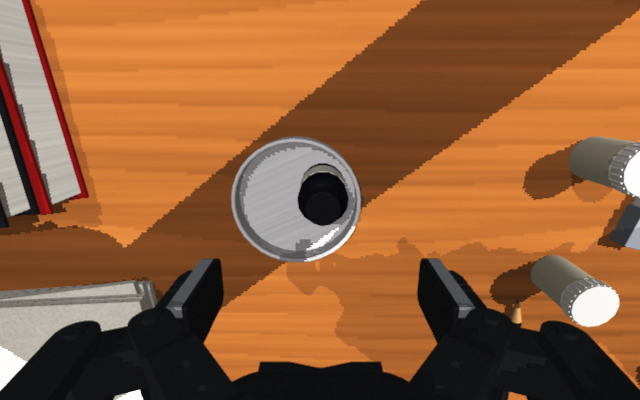

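The bottle stands in the tin's right half, cap at (323,207) against (324,205) predicted. Next is pot_b.

Request:
play_rows([
  [-0.005,0.003,0.04,0,0,0],
  [-0.01,0.007,0.085,0,0,0],
  [-0.015,0.011,0.13,0,0,0],
  [-0.02,0.015,0.175,0,0,0],
  [-0.023,0.018,0.21,0,0,0],
  [-0.023,0.025,0.232,0.003,0,0.002],
  [-0.023,0.05,0.233,0.003,0,0.002],
  [-0.023,0.075,0.233,0.003,0,0.002],
  [-0.023,0.1,0.233,0.003,0,0.002],
  [-0.023,0.115,0.233,0.003,0,0.002],
  [-0.023,0.122,0.233,0.003,0,0.002],
  [-0.023,0.122,0.233,0.003,0,0.002],
])

```text
t: 14.7
tcp_pos: [0.456, -0.0572, 0.0209]
tool_rot: [-0.706, 0.002, 0.002, 0.709]
force: [-0.3, -0.1, -0.6]
finger_gap: 0.999
```

Request:
play_rows([
  [0,0,0,0,0,0],
  [0,0,0,0,0,0],
])

```text
t: 14.9
tcp_pos: [0.4576, -0.0577, 0.0228]
tool_rot: [-0.706, 0.001, 0.001, 0.708]
force: [0.4, -0.0, -0.6]
finger_gap: 1.003
```

```bash
python3 - <<'E'
from h import *
st();c,im=sh("wrist","w10");go((.458,-.059,.023),90)
E
```

```text
t 14.90 tcp [ 0.4576 -0.0577  0.0228] q [-0.37  0.71  1.99  0.    0.45 -1.94] jaw 90.0 ydown [-0.002  0.002 -1.   ] F [ 0.4 -0.  -0.6] gap 0.0857
t 14.95 delta [ 0.0003 -0.0001 -0.0012] [-0.0022  0.0002 -0.0018] rows 0.025710549631872855 0.018859676681233593
```

View pics/w10.png

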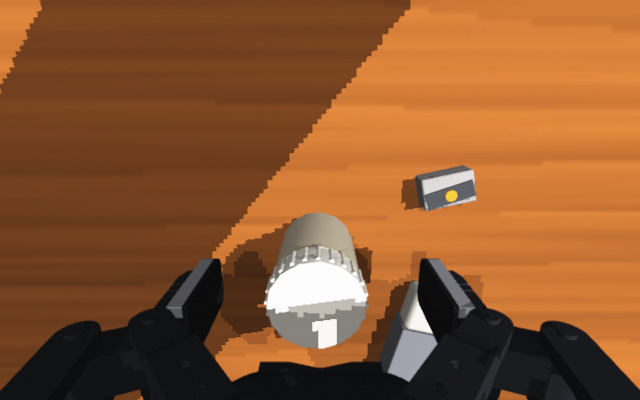

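The pot is centred between the jaws at column 317, and the eraser is clear of the finger. Gripping.

Request:
play_rows([
  [0,0,-0.001,0,0,0],
  [0,0,-0.001,0,0,0],
  [0,0,-0.001,0,0,0],
  [0,0,-0.001,0,0,0],
  [0,0,-0.001,0,0,0],
  [0,0,-0.001,0,0,0],
  [0,0,-0.001,0,0,0],
  [0,0,-0.001,0,0,0],
], gripper=0.03, force=40)

```text
t: 15.75
tcp_pos: [0.4573, -0.0587, 0.0226]
tool_rot: [-0.706, 0.001, 0.001, 0.708]
force: [-0.6, -0.8, 6.1]
finger_gap: 0.43
```

```bash
python3 - <<'E'
from h import *
st();go((.4937-.014,-.3133-.024,.15),30)
E
```

```text
t 15.75 tcp [ 0.4573 -0.0587  0.0226] q [-0.37  0.71  1.99  0.    0.45 -1.95] jaw 90.0 ydown [-0.003  0.002 -1.   ] F [-0.6 -0.8  6.1] gap 0.0368
t 15.75 delta [ 0.0219 -0.1281 -0.2783] [-8.0000e-04  1.0475e+00 -3.7000e-03] rows 6.14350012791205 6.986882979328996
```

Request:
play_rows([
  [0,-0.02,0,0,0,0],
  [0,-0.05,0,0,0,0],
  [0,-0.085,0,0,0.1,0],
  [0,-0.115,-0.01,0,0.22,0],
  [0.003,-0.128,-0.045,0,0.34,0],
  [0.006,-0.128,-0.085,0,0.46,0],
  [0.009,-0.128,-0.125,0,0.58,0],
  [0.012,-0.128,-0.165,0,0.7,0],
  [0.015,-0.128,-0.205,0,0.82,0],
  [0.018,-0.128,-0.24,0,0.94,0],
  [0.021,-0.128,-0.265,0,1.02,0],
  [0.022,-0.128,-0.278,0,1.047,-0.003],
])

```text
t: 16.95
tcp_pos: [0.4797, -0.3393, 0.1488]
tool_rot: [-0.612, 0.355, -0.354, 0.612]
force: [-0.1, 0.7, -0.7]
finger_gap: 0.437
```

Request:
play_rows([
  [0,0,0,0,0,0],
  [0,0,0,0,0,0],
  [0,0,0,0,0,0],
])

```text
t: 17.25
tcp_pos: [0.4792, -0.3348, 0.1491]
tool_rot: [-0.612, 0.354, -0.352, 0.613]
force: [0.4, -0.4, -1.3]
finger_gap: 0.437
```

```bash
python3 - <<'E'
from h import *
st();c,im=sh("wrist","w11");go((.4937-.014,-.3133-.025,.0256),30)
th=np.linspace(0,2*np.pi,9)[:-1]
for a in th: print(np.round(proj(c,(.4937+.055*np.cos(a),-.3133+.055*np.sin(a),.02)),0))
E
```

```text
t 17.25 tcp [ 0.4792 -0.3348  0.1491] q [-0.8   0.58  1.61  0.    0.96 -1.33] jaw 30.1 ydown [-0.002  0.003 -1.   ] F [ 0.4 -0.4 -1.3] gap 0.0373
t 17.30 delta [ 0.0034  0.1236 -0.0013] [ 0.0003  0.0024 -0.0033] rows 2.473470606112841 0.02740043260064565
[402. 209.]
[412. 160.]
[383. 118.]
[331. 111.]
[289. 144.]
[284. 194.]
[314. 230.]
[362. 236.]
```

View pics/w11.png

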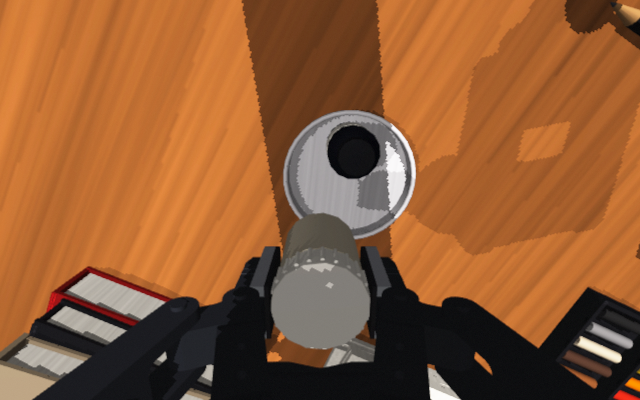

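Tin rim at columns 284–415 (top row 110), as predicted, with the ink bottle at (353,152). Lowering the pot.

Request:
play_rows([
  [0.003,0.02,-0.001,0,0,0],
  [0.003,0.05,-0.001,0,0.002,0],
  [0.003,0.075,-0.001,0,0.002,-0.003],
  [0.003,0.095,-0.001,0,0.002,-0.003],
  [0.003,0.108,-0.001,0,0.002,-0.003],
  [0.003,0.115,-0.001,0,0.002,-0.003],
  [0.003,0.119,-0.001,0,0.002,-0.003],
  [0.003,0.122,-0.001,0,0.002,-0.003],
  [0.003,0.124,-0.001,0,0.002,-0.003],
  [0.003,0.124,-0.001,0,0.002,-0.003],
])

```text
t: 18.3
tcp_pos: [0.4805, -0.3402, 0.0259]
tool_rot: [0.612, -0.353, 0.355, -0.612]
force: [0.2, 0.0, -1.3]
finger_gap: 0.434
```

Request:
play_rows([
  [0,0.001,0,0,0,0],
  [0,0.0015,0,0,0,0],
  [0,0.0015,0,0,0,0],
])

```text
t: 18.6
tcp_pos: [0.4806, -0.3403, 0.0257]
tool_rot: [0.613, -0.353, 0.355, -0.612]
force: [-1.3, 1.0, 7.4]
finger_gap: 0.432
```

Request:
play_rows([
  [0,0,0,0,0,0],
  [0,0,0,0,0,0],
  [0,0,0,0,0,0],
  [0,0,0,0,0,0],
  [0,-0.01,0,0,0,0],
  [0,-0.03,0,0,0,0],
  [0,-0.06,0,0,0,0],
  [0,-0.1,0,0,0,0],
  [0,-0.12,0,0,0,0],
  [0,-0.12,0,0,0,0],
], gripper=0.0854)

```text
t: 19.6
tcp_pos: [0.4819, -0.3415, 0.148]
tool_rot: [0.613, -0.351, 0.357, -0.611]
force: [1.0, -0.8, -0.0]
finger_gap: 0.998
```

```bash
python3 - <<'E'
from h import *
st();c,im=sh("wrist","w12");go((.569,-.0715,.12),90);go((.569,-.0715,.023),90)
E
```

```text
t 19.60 tcp [ 0.4819 -0.3415  0.148 ] q [-0.81  0.58  1.61 -0.    0.94 -1.33] jaw 29.9 ydown [ 0.006 -0.007 -1.   ] F [ 1.  -0.8 -0. ] gap 0.0852
t 19.65 delta [-0.1893  0.0251  0.2105] [ 0.002  -1.0487  0.0055] rows 5.683481234471421 6.995109640852686
t 19.65 delta [-0.1898  0.1221  0.2104] [ 0.002  -1.0487  0.0055] rows 6.170502076056666 6.995109640852686
```

View pics/w12.png

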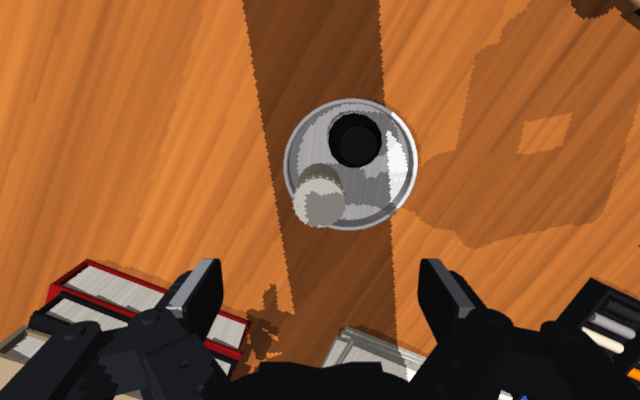

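Pot and bottle are both upright in the tin, at (320,200) and (354,138). Next is pot_a.

Request:
play_rows([
  [-0.02,0,0.025,0,-0.1,0],
  [-0.045,0,0.05,0,-0.22,0],
  [-0.07,0.005,0.08,0,-0.35,0],
  [-0.1,0.01,0.11,0,-0.48,0],
  [-0.13,0.015,0.14,0,-0.61,0],
  [-0.155,0.02,0.175,0,-0.74,0],
  [-0.18,0.025,0.2,0,-0.87,0],
  [-0.19,0.025,0.21,0.002,-0.99,0.005],
  [-0.19,0.03,0.21,0.002,-1.049,0.005],
  [-0.19,0.055,0.21,0.002,-1.049,0.005],
  [-0.19,0.08,0.21,0.002,-1.049,0.005],
  [-0.19,0.1,0.21,0.002,-1.049,0.005],
])

```text
t: 20.85
tcp_pos: [0.5658, -0.0697, 0.041]
tool_rot: [-0.706, 0.002, 0.002, 0.709]
force: [-0.1, 1.1, 0.1]
finger_gap: 1.003
```

Request:
play_rows([
  [0,0.015,0,0,0,0],
  [0,0.022,0,0,0,0],
  [0,0.022,0,0,0,0],
  [0,0.022,0,0,0,0],
])

```text
t: 21.25
tcp_pos: [0.5677, -0.0705, 0.0218]
tool_rot: [-0.706, 0.001, 0.001, 0.708]
force: [-0.4, 0.9, -0.1]
finger_gap: 1.002
```

```bash
python3 - <<'E'
from h import *
st();c,im=sh("wrist","w13");go((.569,-.0715,.023),90)
E
```

```text
t 21.25 tcp [ 0.5677 -0.0705  0.0218] q [-0.32  0.77  1.7   0.    0.67 -1.89] jaw 90.0 ydown [-0.002  0.003 -1.   ] F [-0.4  0.9 -0.1] gap 0.0856
t 21.30 delta [ 0.001  -0.0008 -0.0009] [-0.0023  0.0001 -0.0012] rows 0.03130305019363211 0.017420081798385032
```

View pics/w13.png

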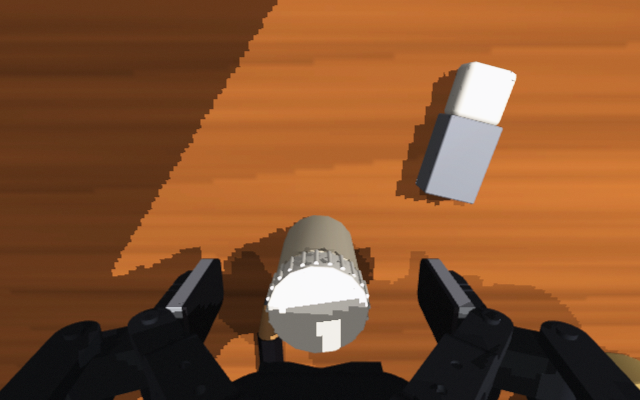

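The pot is centred in the jaws at column 318. Gripping.

Request:
play_rows([
  [0.001,-0.001,0,0,0,0],
  [0.001,-0.001,0,0,0,0],
  [0.001,-0.001,0,0,0,0],
  [0.001,-0.001,0,0,0,0],
  [0.001,-0.001,0,0,0,0],
  [0.001,-0.001,0,0,0,0],
  [0.001,-0.001,0,0,0,0],
  [0.001,-0.001,0,0,0,0],
], gripper=0.03, force=40)

```text
t: 22.1
tcp_pos: [0.5689, -0.0705, 0.0233]
tool_rot: [-0.706, 0.0, 0.001, 0.708]
force: [-1.4, -0.6, 5.9]
finger_gap: 0.432
```

```bash
python3 - <<'E'
from h import *
st();go((.4937+.028,-.3153,.15),90)
E
```

```text
t 22.10 tcp [ 0.5689 -0.0705  0.0233] q [-0.32  0.77  1.7   0.    0.67 -1.89] jaw 90.0 ydown [-0.001  0.002 -1.   ] F [-1.4 -0.6  5.9] gap 0.0369
t 22.10 delta [-0.0474 -0.1272 -0.2445] [-0.0023  0.0003 -0.0013] rows 5.592780416718888 0.01788277641082319
```

Request:
play_rows([
  [0,-0.02,0,0,0,0],
  [0,-0.05,0,0,0,0],
  [0,-0.085,0,0,0,0],
  [0,-0.115,-0.01,0,0,0],
  [-0.007,-0.127,-0.04,0,0,0],
  [-0.014,-0.127,-0.08,0,0,0],
  [-0.022,-0.127,-0.12,0,0,0],
  [-0.03,-0.127,-0.155,0,0,0],
  [-0.037,-0.127,-0.19,0,0,0],
  [-0.044,-0.127,-0.225,0,0,0],
  [-0.047,-0.127,-0.244,0,0,0],
  [-0.047,-0.127,-0.244,-0.002,0,-0.001],
])

```text
t: 23.3
tcp_pos: [0.5214, -0.3173, 0.1486]
tool_rot: [-0.707, 0.002, -0.001, 0.707]
force: [-0.4, -0.0, -0.8]
finger_gap: 0.426
```

Request:
play_rows([
  [0,0,0,0,0,0],
  [0,0,0,0,0,0],
  [0,0,0,0,0,0],
])

```text
t: 23.6
tcp_pos: [0.522, -0.3129, 0.1489]
tool_rot: [-0.707, -0.0, 0.002, 0.708]
force: [-0.1, -0.7, -0.5]
finger_gap: 0.435
```

```bash
python3 - <<'E'
from h import *
st();c,im=sh("wrist","w14");go((.4937+.028,-.3153,.0263),90)
th=np.linspace(0,2*np.pi,9)[:-1]
for a in th: print(np.round(proj(c,(.4937+.055*np.cos(a),-.3133+.055*np.sin(a),.02)),0))
print("ink cap,pot lid",proj(c,(.4806,-.2908,.073)),proj(c,(.4806,-.3403,.061)))
E
```

```text
t 23.60 tcp [ 0.522  -0.3129  0.1489] q [-0.72  0.61  1.55 -0.    0.99 -2.3 ] jaw 90.1 ydown [-0.002  0.002 -1.   ] F [-0.1 -0.7 -0.5] gap 0.0372
t 23.65 delta [-1.000e-04  1.227e-01 -2.300e-03] [-0.0014  0.0021 -0.0019] rows 2.4546767888222165 0.02117300862590646
[319. 219.]
[365. 201.]
[386. 156.]
[369. 106.]
[319.  84.]
[269. 106.]
[252. 156.]
[273. 201.]
ink cap,pot lid [353.38820572 149.25806507] [279.69093858 146.57552189]
```

View pics/w14.png

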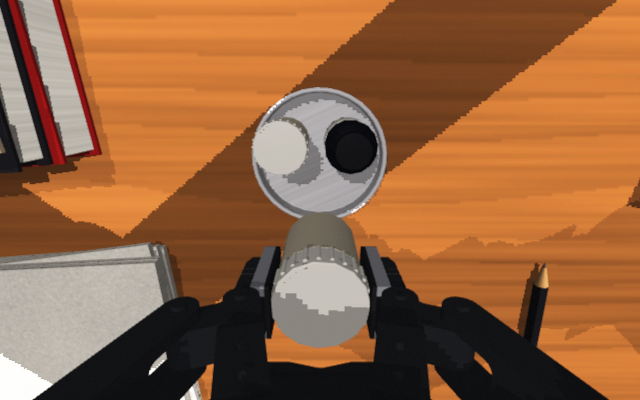

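Rim top is at row 88 (84 predicted), so the tin sits about 2 mm further +x. I shift that way and lower the last pot.

Request:
play_rows([
  [0.001,0.02,-0.001,0,0,0],
  [0.0015,0.05,-0.002,0,0.002,0],
  [0.0015,0.075,-0.002,-0.001,0.002,-0.002],
  [0.0015,0.095,-0.002,-0.001,0.002,-0.002],
  [0.0015,0.108,-0.002,-0.001,0.002,-0.002],
  [0.0015,0.115,-0.002,-0.001,0.002,-0.002],
  [0.0015,0.119,-0.002,-0.001,0.002,-0.002],
  [0.0015,0.122,-0.002,-0.001,0.002,-0.002],
  [0.0015,0.1235,-0.002,-0.001,0.002,-0.002],
  [0.0015,0.1235,-0.002,-0.001,0.002,-0.002],
])

```text
t: 24.65
tcp_pos: [0.5236, -0.3169, 0.0264]
tool_rot: [0.708, -0.0, 0.001, -0.707]
force: [0.5, -1.0, 0.6]
finger_gap: 0.435
```

Request:
play_rows([
  [0,0.001,0,0,0,0],
  [0,0.0015,0,0,0,0],
  [0,0.0015,0,0,0,0],
])

```text
t: 24.95
tcp_pos: [0.5237, -0.317, 0.0263]
tool_rot: [0.708, 0.0, 0.001, -0.707]
force: [-1.9, 2.3, 10.8]
finger_gap: 0.426
```

Request:
play_rows([
  [0,0,0,0,0,0],
  [0,0,0,0,0,0],
  [0,0,0,0,0,0],
  [0,0,0,0,0,0],
  [0,-0.01,0,0,0,0],
  [0,-0.03,0,0,0,0],
  [0,-0.06,0,0,0,0],
  [0,-0.1,0,0,0,0],
  [0,-0.12,0,0,0,0],
  [0,-0.12,0,0,0,0],
], gripper=0.0854)

```text
t: 25.95
tcp_pos: [0.5251, -0.3183, 0.1483]
tool_rot: [0.709, 0.002, 0.003, -0.705]
force: [-0.1, -0.5, -0.5]
finger_gap: 1.004
```

```bash
python3 - <<'E'
from h import *
st();c,im=sh("wrist","w15");go((.681,-.098,.12),91)
E
```

```text
t 25.95 tcp [ 0.5251 -0.3183  0.1483] q [-0.73  0.61  1.54  0.    0.98 -2.3 ] jaw 89.9 ydown [ 0.007 -0.006 -1.   ] F [-0.1 -0.5 -0.5] gap 0.0857
t 26.00 delta [0.1566 0.026  0.2197] [ 0.0031 -0.0192  0.0036] rows 5.4209106017576385 0.13170834694942232
```

View pics/w15.png

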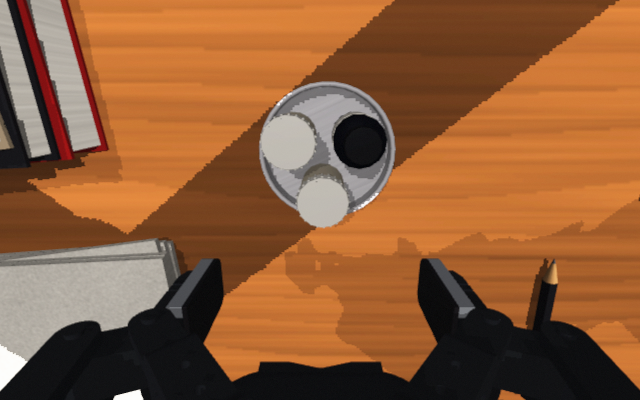

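All three stand upright in the tin as a triangle: lids at (288,141) and (323,201), cap at (360,140). Now the pencil.

Request:
play_rows([
  [0.02,0,0.03,0,0,0],
  [0.045,0,0.065,0,0,0],
  [0.07,0,0.1,0,0,0],
  [0.095,0,0.135,0,0,0],
  [0.12,0,0.17,0,-0.01,0],
  [0.14,0,0.2,0,-0.019,0],
  [0.15,0,0.22,0.003,-0.019,0.004],
  [0.15,0,0.22,0.003,-0.019,0.004],
  [0.15,0,0.22,0.003,-0.019,0.004],
  [0.15,0,0.22,0.003,-0.019,0.004],
], gripper=0.045)

```text
t: 27.0
tcp_pos: [0.6723, -0.0978, 0.143]
tool_rot: [-0.706, -0.004, 0.008, 0.708]
force: [-0.2, 0.0, 0.4]
finger_gap: 0.528
```

```bash
python3 - <<'E'
from h import *
np.set_printoptions(precision=4,suppress=True)
import json
st();c,im=sh("wrist","w16");st();go((.681,-.098,.12),91)
c["camera_from_world"]=c["camera_from_world"].tolist();json.dump(c,open("w16.json","w"))
E
```

```text
t 27.00 tcp [ 0.6723 -0.0978  0.143 ] q [-0.31  0.7   1.36  0.    1.09 -1.9 ] jaw 90.9 ydown [-0.006  0.003 -1.   ] F [-0.2  0.   0.4] gap 0.0451
t 27.05 tcp [ 0.6725 -0.0981  0.1433] q [-0.31  0.7   1.36  0.    1.09 -1.9 ] jaw 90.9 ydown [-0.005  0.003 -1.   ] F [0.2 0.5 0.1] gap 0.0448
t 27.05 delta [ 0.0087  0.0233 -0.0001] [-0.0029 -0.0018 -0.0051] rows 0.49682059787958405 0.041248221406830946
```

View pics/w16.png

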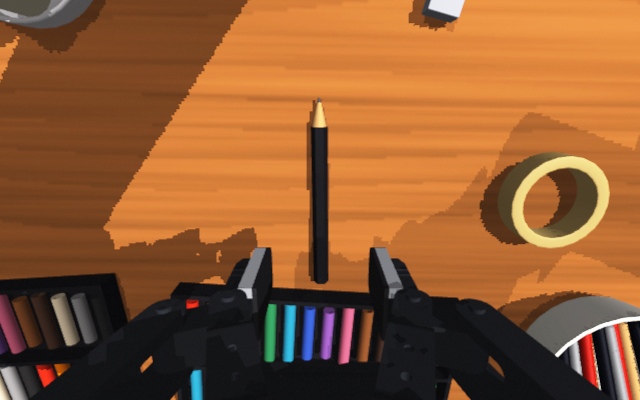

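```bash
python3 - <<'E'
from h import *
import json
np.set_printoptions(precision=4,suppress=True)
c=json.load(open("w16.json"));c["camera_from_world"]=np.array(c["camera_from_world"])
a=ray(c,(319,98.5),.006);b=ray(c,(321,283),.006);e=ray(c,(320,125.5),.006);print(a,b,e,np.linalg.norm(a-b),np.degrees(np.arctan2(*(b-a)[[1,0]])))
m=(a+b)/2;print(m);go((m[0],m[1],.02),91);go((m[0],m[1],.004),91)
E
```

```text
[ 0.5988 -0.0991  0.006 ] [ 0.7656 -0.0947  0.006 ] [ 0.62  -0.098  0.006] 0.16678334513917584 1.5092290988768957
[ 0.6822 -0.0969  0.006 ]
t 27.05 delta [0.0104 0.1233 0.0007] [-0.0029 -0.0018 -0.0051] rows 2.474317355437939 0.041248221406830946
t 27.05 delta [0.0105 0.1393 0.0006] [-0.0029 -0.0018 -0.0051] rows 2.79342663925295 0.041248221406830946
```

Request:
play_rows([
  [0.005,0.02,0,0,0,0],
  [0.01,0.05,0,-0.003,-0.008,-0.005],
  [0.01,0.08,0,-0.003,-0.008,-0.005],
  [0.01,0.105,0,-0.003,-0.008,-0.005],
  [0.01,0.122,0,-0.003,-0.008,-0.005],
  [0.01,0.13,0,-0.003,-0.008,-0.005],
  [0.01,0.135,0,-0.003,-0.008,-0.005],
  [0.01,0.138,0,-0.003,-0.008,-0.005],
  [0.01,0.138,0,-0.003,-0.008,-0.005],
  [0.01,0.138,0,-0.003,-0.008,-0.005],
], gripper=0.045)

```text
t: 28.05
tcp_pos: [0.6837, -0.0965, 0.0071]
tool_rot: [0.707, 0.01, -0.008, -0.707]
force: [0.4, -0.6, 0.4]
finger_gap: 0.525
```

```bash
python3 - <<'E'
from h import *
st();c,im=sh("wrist","w17")
E
```

```text
t 28.05 tcp [ 0.6837 -0.0965  0.0071] q [-0.3   0.89  1.39  0.    0.86 -1.9 ] jaw 91.4 ydown [ 0.003 -0.001 -1.   ] F [ 0.4 -0.6  0.4] gap 0.0449
```

View pics/w17.png

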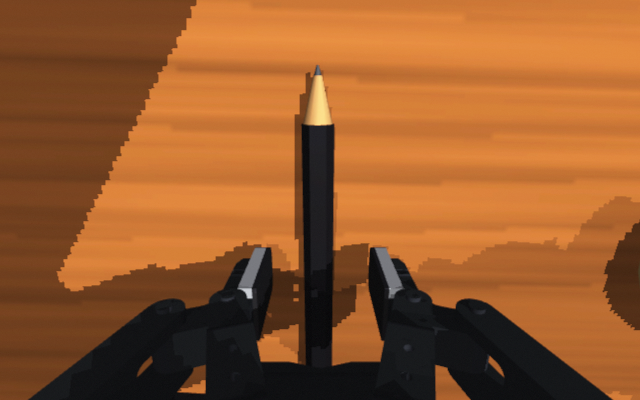

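The pencil lies between the pads, columns 303–334. I lower 3 mm and close.

Request:
play_rows([
  [0,0.002,0,0,0,0],
  [0,0.003,0,0,0,0],
  [0,0.003,0,0,0,0],
  [0,0.003,0,0,0,0],
  [0,0.003,0,0,0,0],
  [0,0.003,0,0,0,0],
  [0,0.003,0,0,0,0],
  [0,0.003,0,0,0,0],
], gripper=0.005, force=30)

```text
t: 28.9
tcp_pos: [0.6832, -0.0964, 0.0033]
tool_rot: [0.707, 0.01, -0.008, -0.707]
force: [-0.1, 0.4, 3.6]
finger_gap: 0.14
```

Request:
play_rows([
  [0,-0.01,0,0,0,0],
  [0,-0.025,0,0,0,0],
  [0,-0.045,0,0,0,0],
  [0,-0.07,0,0,0,0],
  [0,-0.09,0,0,0,0],
  [0,-0.1,0,0,0,0],
  [0,-0.1,0,0,0,0],
])

```text
t: 29.6
tcp_pos: [0.6841, -0.0967, 0.1056]
tool_rot: [0.708, 0.011, -0.007, -0.706]
force: [-0.1, 0.0, -0.6]
finger_gap: 0.139
```

```bash
python3 - <<'E'
from h import *
st();c,im=sh("wrist","w18");sh("scene","s18")
o=np.array([.4964,.3185]);a=.126;t=o+.032*np.array([np.cos(a),np.sin(a)]);print(t);go((t[0],t[1],.12),97.2)
E
```

```text
t 29.60 tcp [ 0.6841 -0.0967  0.1056] q [-0.3   0.76  1.36  0.    1.02 -1.9 ] jaw 91.4 ydown [ 0.006 -0.001 -1.   ] F [-0.1  0.  -0.6] gap 0.0119
[0.52814632 0.32252134]
t 29.70 delta [-0.1436 -0.0173  0.4225] [ 0.     -0.1004  0.0009] rows 8.930709032961024 0.6699646271220457
```

View pics/w18.png

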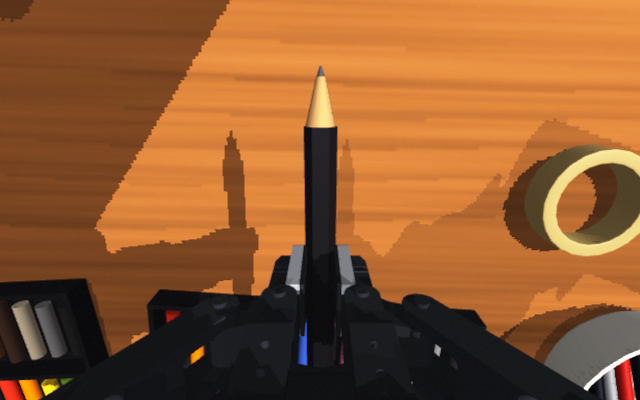

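View pics/s18.png

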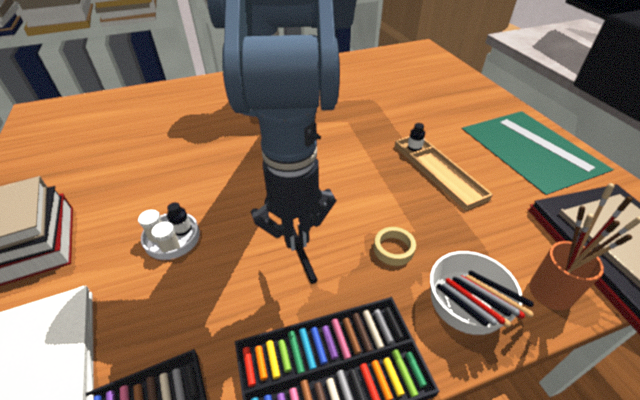

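The pencil is held level, tip at (320,67). Carrying it to the tray.

Request:
play_rows([
  [-0.006,-0.005,0.02,0,0,0],
  [-0.02,-0.01,0.06,0,-0.01,0],
  [-0.034,-0.015,0.1,0,-0.02,0],
  [-0.048,-0.017,0.14,0,-0.03,0],
  [-0.061,-0.017,0.18,0,-0.04,0],
  [-0.075,-0.017,0.22,0,-0.05,0],
  [-0.088,-0.017,0.26,0,-0.06,0],
  [-0.102,-0.017,0.3,0,-0.07,0],
  [-0.116,-0.017,0.34,0,-0.08,0],
  [-0.129,-0.017,0.38,0,-0.09,0],
  [-0.14,-0.017,0.41,0,-0.1,0],
  [-0.144,-0.017,0.422,0,-0.1,0],
])

```text
t: 30.9
tcp_pos: [0.5246, 0.325, 0.1187]
tool_rot: [0.706, 0.045, -0.046, -0.705]
force: [-0.5, -0.4, -0.2]
finger_gap: 0.138
```

Request:
play_rows([
  [0,0,0,0,0,0],
  [0,0,0,0,0,0],
  [0,0,0,0,0,0],
])

```text
t: 31.2
tcp_pos: [0.5288, 0.3205, 0.1195]
tool_rot: [0.706, 0.044, -0.043, -0.705]
force: [-0.5, -0.2, -0.6]
finger_gap: 0.142
```

```bash
python3 - <<'E'
from h import *
st();c,im=sh("wrist","w19");go((.528,.3225,.0085),97.2)
o=np.array([.4964,.3185]);a=.126
for x,y in((-.067,.033),(-.067,-.033),(.032,.033),(.032,-.033)): print(proj(c,(o[0]+x*np.cos(a)-y*np.sin(a),o[1]+x*np.sin(a)+y*np.cos(a),.018)))
E
```

```text
t 31.20 tcp [0.5288 0.3205 0.1195] q [ 0.36  0.66  1.55 -0.    0.94 -1.33] jaw 97.1 ydown [ 0.001 -0.001 -1.   ] F [-0.5 -0.2 -0.6] gap 0.0121
t 31.25 delta [-0.0007  0.1111  0.0023] [ 0.0008 -0.0027  0.0012] rows 2.221788268533497 0.020136273097462482
[371.62183423  57.0849584 ]
[273.78052283  57.40124715]
[366.10223426 197.64777452]
[279.44611115 197.8699457 ]
```

View pics/w19.png

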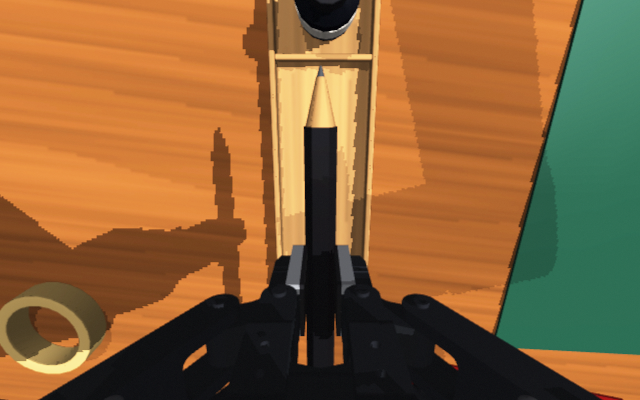

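Compartment walls at columns 277 and 373 and the divider at row 60, so the target shifts about 4 mm in z and 2 mm in x of the tool. The pencil (305–336) is parallel to the tray. Lowering.

Request:
play_rows([
  [0.001,0.02,0.003,0,0,0],
  [0.002,0.05,0.004,0,-0.003,0],
  [0.002,0.075,0.004,0,-0.003,0.001],
  [0.002,0.092,0.004,0,-0.003,0.001],
  [0.002,0.1,0.004,0,-0.003,0.001],
  [0.002,0.106,0.004,0,-0.003,0.001],
  [0.002,0.109,0.004,0,-0.003,0.001],
  [0.002,0.111,0.004,0,-0.003,0.001],
  [0.002,0.111,0.004,0,-0.003,0.001],
])

```text
t: 32.15
tcp_pos: [0.5302, 0.3262, 0.0092]
tool_rot: [0.706, 0.046, -0.045, -0.706]
force: [0.6, 0.4, 0.1]
finger_gap: 0.14
```

```bash
python3 - <<'E'
from h import *
st();sh("wrist","w20")
E
```

```text
t 32.15 tcp [0.5302 0.3262 0.0092] q [ 0.37  0.83  1.58 -0.    0.74 -1.33] jaw 97.3 ydown [ 0.001  0.    -1.   ] F [0.6 0.4 0.1] gap 0.0119
```

View pics/w20.png

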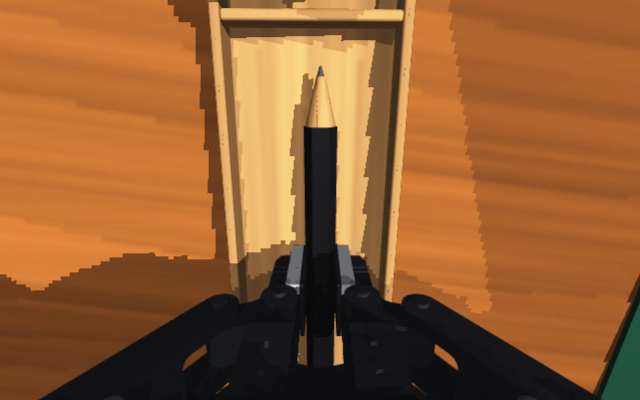

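Pencil centred across the compartment (inner walls about 232–397), tip clear of the divider. Setting it down and releasing.

Request:
play_rows([
  [0,0.001,0,0,0,0],
  [0,0.002,0,0,0,0],
  [0,0.002,0,0,0,0],
])

```text
t: 32.5
tcp_pos: [0.5301, 0.3264, 0.0073]
tool_rot: [0.706, 0.046, -0.045, -0.706]
force: [0.0, 0.4, 2.5]
finger_gap: 0.141
```

Request:
play_rows([
  [0,0,0,0,0,0],
  [0,0,0,0,0,0],
  [0,0,0,0,0,0],
  [0,-0.01,0,0,0,0],
  [0,-0.03,0,0,0,0],
  [0,-0.06,0,0,0,0],
  [0,-0.1,0,0,0,0],
  [0,-0.14,0,0,0,0],
  [0,-0.18,0,0,0,0],
  [0,-0.2,0,0,0,0],
  [0,-0.2,0,0,0,0],
], gripper=0.026)

```text
t: 33.6
tcp_pos: [0.5319, 0.3272, 0.2115]
tool_rot: [-0.705, -0.049, 0.042, 0.707]
force: [0.8, -0.5, -0.3]
finger_gap: 0.303
```

```bash
python3 - <<'E'
from h import *
st();sh("wrist","w21");sh("scene","s21")
go((.47,.0,.32),90)
E
```

```text
t 33.60 tcp [0.5319 0.3272 0.2115] q [ 0.37  0.54  1.46 -0.    1.13 -1.33] jaw 97.4 ydown [ 0.009  0.003 -1.   ] F [ 0.8 -0.5 -0.3] gap 0.0258
t 33.70 delta [-0.1005 -0.1129 -0.3158] [0.0002 0.1283 0.0011] rows 7.003043687817825 0.8555289247385794
```

View pics/w21.png

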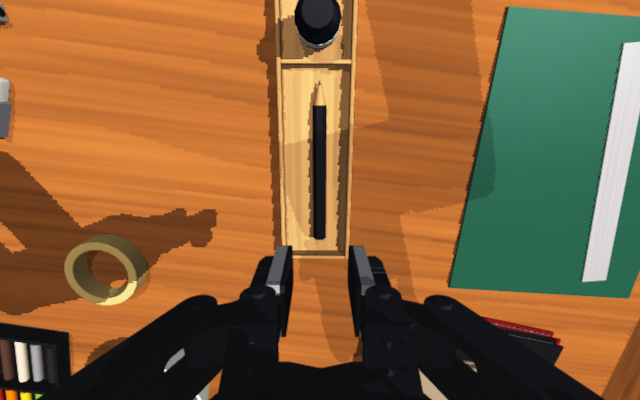

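View pics/s21.png

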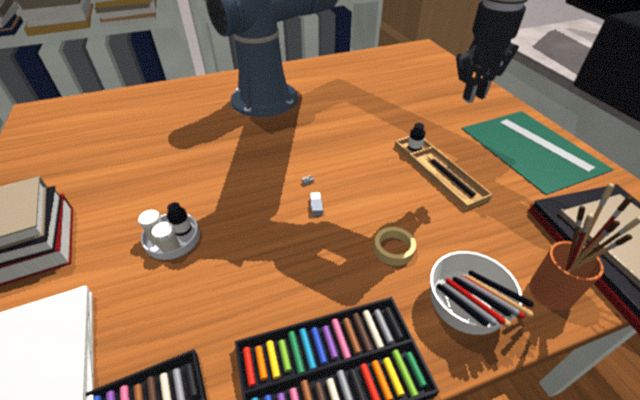

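The pencil lies flat in the long compartment, tip (320,84) to tail (319,238). I back off for one final measured check of everything.

Request:
play_rows([
  [-0.01,-0.03,-0.03,0,0,0],
  [-0.02,-0.06,-0.06,0,0.02,0],
  [-0.03,-0.09,-0.1,0,0.04,0],
  [-0.045,-0.113,-0.14,0,0.06,0],
  [-0.058,-0.113,-0.18,0,0.08,0],
  [-0.07,-0.113,-0.22,0,0.1,0],
  [-0.083,-0.113,-0.26,0,0.12,0],
  [-0.096,-0.113,-0.3,0,0.128,0],
  [-0.1,-0.113,-0.316,0,0.128,0],
  [-0.1,-0.113,-0.316,0,0.128,0],
  [-0.1,-0.113,-0.316,0,0.128,0],
  [-0.1,-0.113,-0.316,0,0.128,0],
])

```text
t: 34.9
tcp_pos: [0.4705, 0.001, 0.3189]
tool_rot: [-0.707, 0.0, 0.001, 0.707]
force: [0.0, -0.1, 0.2]
finger_gap: 0.303
```

```bash
python3 - <<'E'
from h import *
import json
st();c,im=sh("wrist","w22");t,_=sh("top","t22")
c["camera_from_world"]=c["camera_from_world"].tolist();json.dump(c,open("w22.json","w"))
im=cv2.imread("pics/t22.png");cv2.imwrite("pics/t22c.png",cv2.resize(np.hstack([im[170:330,130:210],im[170:330,440:540]]),None,fx=3.5,fy=3.5,interpolation=cv2.INTER_CUBIC))
E
```

```text
t 34.90 tcp [0.4705 0.001  0.3189] q [-0.24  0.21  1.69  0.    1.25 -1.81] jaw 90.1 ydown [-0.001  0.001 -1.   ] F [ 0.  -0.1  0.2] gap 0.0259
```

View pics/w22.png

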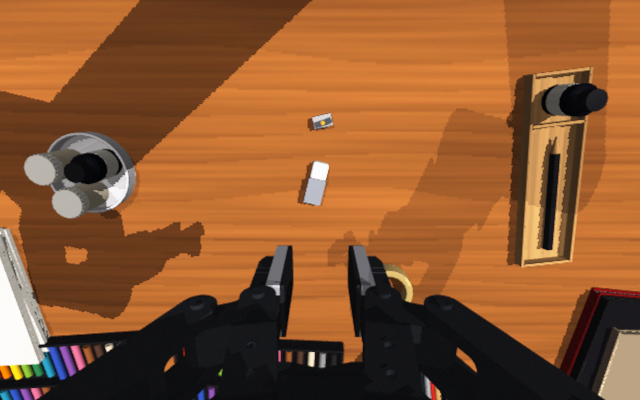

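View pics/t22c.png

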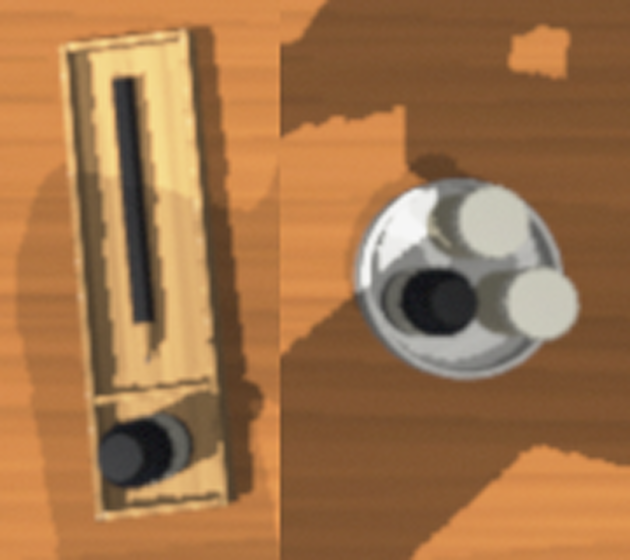

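```bash
python3 - <<'E'
from h import *
np.set_printoptions(precision=4,suppress=True)
c=camera_model("top")
L=lambda x,y:(130+x/3.5,170+y/3.5); Rr=lambda x,y:(440+(x-280)/3.5,170+y/3.5)
P=np.array([ray(c,Rr(x,y),.02)[:2] for x,y in((356,280),(385,213),(430,184),(462,178),(375,335),(415,368),(465,380),(515,367),(545,222),(535,205))])
A=np.c_[2*P,np.ones(len(P))];s=np.linalg.lstsq(A,(P**2).sum(1),rcond=None)[0];tin=s[:2];print("tin",tin,np.sqrt(s[2]+tin@tin))
for n,u,z in(("potA",(493,222),.061),("potB",(541,303),.061),("inkcap",(451,302),.073)):
    p=ray(c,Rr(*u),z)[:2];print(n,p,np.linalg.norm(p-tin))
K=np.array([ray(c,L(x,y),.018)[:2] for x,y in((62,45),(186,30),(231,500),(100,518))]);o=K.mean(0);d=K[0]+K[1]-K[2]-K[3];a=np.arctan2(d[1],d[0])
f=lambda p:np.array([[np.cos(a),np.sin(a)],[-np.sin(a),np.cos(a)]])@(p[:2]-o)
print("tray",o,a,"ink",f(ray(c,L(122,459),.074)))
t=f(ray(c,L(152,358),.010));b=f(ray(c,L(124,78),.010));print("pencil",t,b,(t+b)/2)
for n,u,z in(("sharp",(330,283.5),.01),("eraser",(334.5,240),.015),("tape",(281,157),.012)): print(n,ray(c,u,z))
import json
w=json.load(open("w22.json"));w["camera_from_world"]=np.array(w["camera_from_world"])
print("now sharp/eraser wrist",ray(w,(320.5,122),.01),ray(w,(315,184),.012))
sc=[cv2.imread(f"pics/{n}.png")[160:270,290:425] for n in("scene0","s21")]
print([ (cv2.inRange(i,(90,170,190),(170,235,255))>0).sum() for i in sc])
cv2.imwrite("pics/cmp.png",cv2.resize(np.hstack(sc),None,fx=2.8,fy=2.8))
E
```

```text
tin [ 0.4914 -0.315 ] 0.056657628524213306
potA [ 0.521  -0.3184] 0.02984812021609887
potB [ 0.4782 -0.342 ] 0.03011804490308756
inkcap [ 0.4786 -0.2906] 0.02757057058860553
tray [0.4948 0.3143] 0.12524114958259128 ink [-0.1006  0.0023]
pencil [-0.0499  0.0027] [0.1118 0.0047] [0.031  0.0037]
sharp [0.4244 0.0001 0.01  ]
eraser [ 0.5096 -0.0087  0.015 ]
tape [0.677  0.0993 0.012 ]
now sharp/eraser wrist [0.4278 0.002  0.01  ] [ 0.5115 -0.0055  0.012 ]
[np.int64(432), np.int64(72)]
```

View pics/cmp.png

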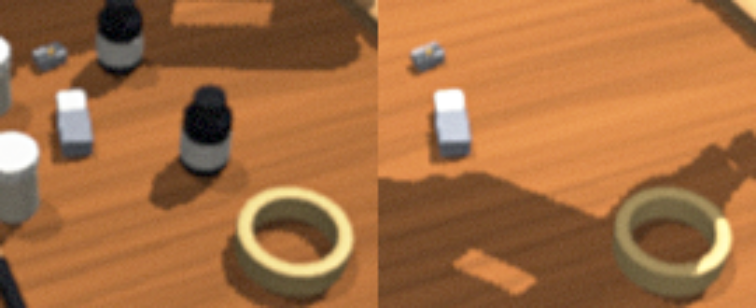

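Everything is within tolerance, and the side-by-side view shows the eraser, sharpener and tape where they began. Handing in.

```bash
python3 - <<'E'
from h import *
st();print(sign_off())
E
```

```text
t 35.00 tcp [0.4708 0.0011 0.3193] q [-0.24  0.21  1.69  0.    1.25 -1.81] jaw 90.1 ydown [-0.  0. -1.] F [-0.1  0.6 -0.5] gap 0.026
the job is handed in; nothing more can be done
None
```

Both kits are made up, and I handed the job in at 35 s of the 122 s allowed; it gives no verdict, so success rests on my own checks. All five pieces were released upright or flat, and the gripper was backed off to 0.32 m up before hand-in.

**Wash kit (tin):** both pots and one ink bottle stand in a triangle. The last top picture puts them about 30, 30 and 28 mm from the tin's axis (limit 37 mm).

**Drawing kit (tray):**

| Item | Position in tray frame (x, y) | Allowed |
|---|---|---|
| Ink bottle | −101, +2 mm | x −117 to −85, y within ±18 |
| Pencil | +31, +4 mm, within about 0.02 rad of the tray's axis | x 10 to 54, y within ±31, 0.35 rad |

**Bystanders:** the eraser, the sharpener and the tape roll look unmoved against the first scene picture. The final wrist picture puts the eraser and sharpener within about 4 mm of where they started. I did not measure the tape roll's final position.

**Checks that disagreed:**
- **Tin and tray:** the cameras differ by about 2–5 mm on where they are. The tin came out at x 0.491 to 0.496, and the tray's y at 0.314 to 0.319. I corrected each placing from the wrist view.
- **Heights:** I judged that each piece had reached the floor from the contact force as I set it down (2.5 to 11 N), not by measuring height.

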